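# Put a door set up on its sloping stands

## Robot

A 6-joint arm with a two-finger parallel gripper is mounted at the origin on the work surface. World frame = base frame: x ahead of the robot, y to its left, z up, the work surface at z = 0. Lengths are in m, angles in degrees, forces in N, time in s.
With the tool pointing down it reaches from about 0.275 to 0.975 m from the base axis. Payload 8.4 kg.
Tool frame: the origin (TCP) lies on the centre line of the jaws, within the pads' length; the fingertips stand 22 mm ahead of it and the grasp point (between the pads) lies 3 mm ahead of it; z points along the fingers, y is the line along which they close (so a half turn about z gives the same grasp; the last joint's range is limited). The gripper opens to 92 mm and grips with 3 to 60 N. Pads are 20 mm wide; open, the fingers measure 128 mm over their backs; the gripper's body (75 mm by 189 mm) begins 69 mm behind the grasp point.
Start: joints at [-68.377, 20.225, 93.587, -0, 66.188, -0.138], TCP at [0.232, -0.58, 0.237] pointing down, gripper open.
Joint ranges: [-150.9, 150.9], [-52.94, 120.26], [3.33, 152.33], [-74.26, 254.26], [0, 154.13], [-172.89, 172.89]. Speed limits (degrees/s): [127.2, 127.2, 159.86, 180, 180, 180].

## Interface

Orientations are given as [roll, pitch, yaw] about the fixed x, y, z axes, in that order (R = Rz(yaw) Ry(pitch) Rx(roll)).
In Python, from rig import state, get_image, hand_in, find_in, pinpoint gives the robot as it stands. The module is installed in compiled form; this text tells all that it offers.
- The arm moves only by the tool apply_moves, never from a script. Its argument "targets" is a list of rows, each a list of 6 numbers: the shift along the tool's x, y, z in mm, then the turn, a rotation vector about the tool's x, y, z in degrees. A call has 1 to 5 rows; each row shifts and turns the commanded pose from where the row before left it, along the tool's axes as they then stand; what a row does not reach is not made up. A row lasts 1/12 s, in which the tool goes at most 41.7 mm and 7.16 degrees, less where a joint would pass 70% of its speed; a pose out of reach is approached as far as the arm can. A call is refused whole if a number of a shift passes 41.7 or a number of a turn 7.16, either way. A call with a gripper value outside its range is refused whole. "jaw" is the opening, from 0 (shut) to 1 (fully open), set as the call begins (left out, the last holds). The fingers move at their own pace and stop on an object; the grip force is fixed at half the most. Time passes only in rows, so rows that do not move let the fingers close. It gives the time, the measured TCP pose, the force, the opening and the grip force at its end, in the units of the state.
- state(): the state, without advancing time (a new reading comes with each control period).
- get_image(name): name is "scene" or "top" or "wrist"; returns a dict with "pixels" (384x512x3 uint8, blue, green, red), "vfov" (degrees; the focal length in pixels is half the picture's height over the tangent of half this angle, whatever the lens; pixels are square), "cx", "cy" (the principal point, pixels), "R" (3x3) and "t" (3): a world point X has camera coordinates R X + t. Camera axes: x right, y down, z forward; pixel columns grow to the right and rows downward; lengths in m; the calibration is good to about 2 mm. A picture is of the moment at which its call begins. There is no depth.
- hand_in(): hands the job in; it is judged then, once.
Trained networks look in the newest picture that a camera, given by its name, has taken for a name from the list of things; names that differ only in an ending like _2 or _b are one class to them, and where a whole thing is asked for, a point or a joint stands for the part that bears it (a point fixed in the world has none). Each returns a list of dicts, best first, with "conf" (0 to 1); they miss things now and then, are a little off and sometimes report something else, mostly with a low value. They report only what shows in the picture. A call takes as long as a camera call. They do not tell look-alikes from the thing itself.
- find_in(camera, label): "point" ([x, y, z] in m, in world coordinates, good to about 4 mm: the middle of the surface that is visible of it).
- pinpoint(camera, label): "point" ([x, y, z] in m, in world coordinates, good to about 4 mm: a listed point, or the origin of a listed thing).
The state is a dict: "time_s": time; "q": joint angles; "dq": joint speeds; "tau": joint torques, N m; "tcp_pos": TCP position; "eef_rot": TCP orientation; "force": force on the tool from outside, world axes, zero at the start; "torque": the same for the moment, N m; "gripper_width": finger opening in m; "finger_force": force on a finger pad.
Only numpy, scipy, OpenCV 4.12 (cv2) and the standard library are available. Lean on these libraries where they do the work, as an engineer would, in place of code of your own. Each camera call takes 0.05 s, during which the arm holds its last target. There are 200 camera calls.

## Task

Put this door set up on its two wooden stands: slide the flat lock case edgewise, the same way up as it stands now, fully home into the slot of the leaning slotted block, and hang the long brass plate by its round hole on the steel peg of the sloping board, lying flat on the board and pointing straight down the slope. Leave the three ball knobs and the tray of screws where they stand.

Things in the scene. Friction and masses are not known exactly. Their poses are not given: they have to be found in the camera images.
- plate: long flat brass door plate, loose, lying flat on the table: 160 mm (its x) by 44 mm (its y) by 8 mm thick (its z), 0.25 kg. Origin: centre of its underside. Round through hole 18 mm across, 60 mm from the origin towards +x; narrow slot (17 by 6 mm, too small for the peg) 55 mm towards -x. The lock case stands close by its +y long edge.
- plate_hole (a point): centre of the plate's round hole, at mid-thickness (x 60, y 0, z 4 mm in the plate's frame); axes those of the plate
- lock: flat steel lock case with a brass strip on one narrow upright edge, loose, standing on edge on the table: 90 mm long (its x, from -45 to +45), 16 mm thick (its y), 75 mm tall (its z), 0.3 kg. Origin: centre of its underside. Either end may go to either end of the slot.
- block: fixed slotted wooden block: a flat foot 150 mm (its x) by 110 mm (its y), 12 mm thick, carrying the leaning slot. Origin: centre of its underside, z up.
- slot: the slot of the block, open at its mouth. Origin: centre of the slot's floor, 34 mm above the table. Its z points out of the mouth, 30 degrees from vertical, leaning to the block's -y side (the robot's right); its x runs along the slot, level. Inside: 100 mm along x, 20 mm along y, 32 mm deep (z); walls 12 mm thick.
- easel: fixed foot of the sloping plywood board: 130 mm (its x) by 200 mm (its y), 12 mm thick. Origin: centre of its underside, z up.
- board: the sloping plywood board, 200 mm along its y (up the slope) by 120 mm along its x (level), 12 mm thick below its face. Origin: centre of its upper face, 80 mm above the table. Its z is the face's normal, 35 degrees from vertical, leaning to the easel's -y side (the robot's right). The steel peg stands square on the face.
- peg_foot (a point): where the peg's axis meets the board's face (x 0, y 60, z 0 mm in the board's frame); axes those of the board. The peg is 10 mm thick, runs 45 mm along +z and is tapered at its tip.
- knob_a: beside the plate's -y long edge, a brass ball door knob standing on its round foot (foot 48 mm across, ball 50 mm across, 70 mm tall), loose; must stay where it is. Origin: centre of its underside, z up.
- knob_b: behind the sloping board (on its high side), a brass ball door knob standing on its round foot (foot 48 mm across, ball 50 mm across, 70 mm tall), loose; must stay where it is. Origin: centre of its underside, z up.
- knob_c: in front of the slotted block (on the side its slot leans to), a brass ball door knob standing on its round foot (foot 48 mm across, ball 50 mm across, 70 mm tall), loose; must stay where it is. Origin: centre of its underside, z up.
- tray: white open tray with screws, 90 mm (its x) by 120 mm (its y) by 45 mm tall; must stay where it is. Origin: centre of its underside, z up.
Mind the look-alikes: they are no part of the job. Of the things like the lock, leave any that is pink; of the rest the smaller one is meant.

How it is judged:
By the outcome, as a careful person would: the job done as asked, in the order asked, and still so for the second after the job is handed in, with the robot touching nothing.
It also fails if it takes over 72 s, if anything falls off the work surface, if the arm or the gripper's body presses on something with over 40 N, if the wrist force passes 120 N, or if a joint passes its speed limit or range.

## Working session

There is one attempt and no reset: what is moved stays moved. The work goes in short steps, Python scripts to look and compute and a tool call to move; the robot and the scene stay as the last step left them, time stands still between calls to the robot, and variables do not carry over. Pictures are saved under pics/ and viewed, at most 10 in all, crops included, and the job is handed in when it is done.

Besides the shell and the picture viewer there is one more tool, called as name(argument=value, ...) on one line, values as JSON. apply_moves: Moves the arm, as the interface text tells. Its arguments: {"type":"object","properties":{"targets":{"type":"array","items":{"type":"array","items":{"type":"number"}}},"jaw":{"type":"number"}},"required":["targets"]}

```bash
mkdir -p pics
cat > h.py <<'E'
import numpy as np, cv2
from rig import state, get_image, hand_in, find_in, pinpoint
def cam(n):
    im=get_image(n); f=im["pixels"].shape[0]/2/np.tan(np.radians(im["vfov"])/2)
    return im["pixels"],f,im["cx"],im["cy"],np.array(im["R"]),np.array(im["t"])
def proj(c,X):
    _,f,cx,cy,R,t=c; p=R@np.array(X)+t; return np.array([f*p[0]/p[2]+cx,f*p[1]/p[2]+cy])
def ray(c,uv):
    _,f,cx,cy,R,t=c; d=R.T@np.array([(uv[0]-cx)/f,(uv[1]-cy)/f,1.]); return -R.T@t,d
def onz(c,uv,z):
    o,d=ray(c,uv); return o+d*(z-o[2])/d[2]
def tri(obs):
    A=np.zeros((3,3));b=np.zeros(3)
    for c,uv in obs:
        o,d=ray(c,uv);d=d/np.linalg.norm(d);M=np.eye(3)-np.outer(d,d);A+=M;b+=M@o
    return np.linalg.solve(A,b)
E
python3 - <<'E'
from h import *
np.set_printoptions(precision=4,suppress=True)
print(state())
for n in ["scene","top"]:
    c=cam(n); cv2.imwrite(f"pics/{n}0.png",cv2.resize(c[0],(800,600),interpolation=cv2.INTER_CUBIC)); print(n,c[1:4],-c[4].T@c[5])
    for l in ["plate","plate_hole","lock","block","slot","easel","board","peg_foot","knob_a","tray"]:
        print(l,[(np.round(d["point"],3).tolist(),round(d["conf"],2),proj(c,d["point"]).round().tolist()) for d in pinpoint(n,l)][:5])
E
```

```text
{'time_s': 0.0, 'q': array([-68.3747,  20.262 ,  93.6294,   0.0021,  66.1873,  -0.1371]), 'dq': array([-0.0039,  0.056 , -0.0082, -0.0129, -0.0573,  0.1035]), 'tau': array([  0.0014, -59.3822, -33.4215,   0.0699,   0.0232,  -0.0001]), 'tcp_pos': array([ 0.2316, -0.58  ,  0.2359]), 'eef_rot': array([-179.9213,   -0.0021,   21.7616]), 'force': array([-0.7308, -0.563 , -0.0018]), 'torque': array([-0.0078, -0.0305,  0.0023]), 'finger_force': 0.0, 'gripper_width': 0.09231329489406183}
scene (np.float64(376.2363538549829), 254.7154072125817, 186.55669843265068) [0.9574 0.5297 1.0236]
plate [([0.556, -0.33, -0.004], 0.66, [222.0, 147.0])]
plate_hole [([0.597, -0.378, 0.005], 0.81, [206.0, 141.0])]
lock [([0.613, -0.317, -0.003], 0.85, [209.0, 155.0]), ([0.751, -0.299, 0.0], 0.77, [176.0, 173.0]), ([0.557, -0.176, 0.0], 0.77, [243.0, 175.0]), ([0.676, 0.251, -0.003], 0.57, [283.0, 295.0]), ([0.554, -0.33, -0.004], 0.46, [222.0, 147.0])]
block [([0.678, 0.25, -0.002], 0.97, [283.0, 295.0])]
slot [([0.674, 0.252, 0.033], 0.88, [285.0, 290.0]), ([0.733, -0.125, -0.003], 0.22, [204.0, 207.0])]
e
[... 602 characters left out ...]
03], 0.92, [377.0, 194.0]), ([0.442, 0.181, -0.002], 0.41, [182.0, 245.0])]
lock [([0.558, -0.178, -0.001], 0.79, [307.0, 207.0]), ([0.614, -0.313, 0.001], 0.57, [354.0, 189.0])]
block [([0.678, 0.25, -0.001], 0.76, [161.0, 163.0])]
slot [([0.679, 0.251, 0.031], 0.74, [158.0, 161.0])]
easel [([0.439, 0.184, 0.001], 0.57, [181.0, 246.0]), ([0.497, 0.31, 0.0], 0.48, [138.0, 225.0])]
board [([0.44, 0.177, 0.079], 0.69, [179.0, 246.0])]
peg_foot [([0.449, 0.229, 0.113], 0.75, [157.0, 243.0])]
knob_a [([0.512, -0.432, 0.002], 0.69, [395.0, 225.0]), ([0.711, 0.125, -0.001], 0.63, [204.0, 153.0]), ([0.493, 0.311, -0.002], 0.56, [137.0, 226.0])]
tray [([0.732, -0.122, -0.001], 0.81, [289.0, 147.0])]
```

View pics/scene0.png

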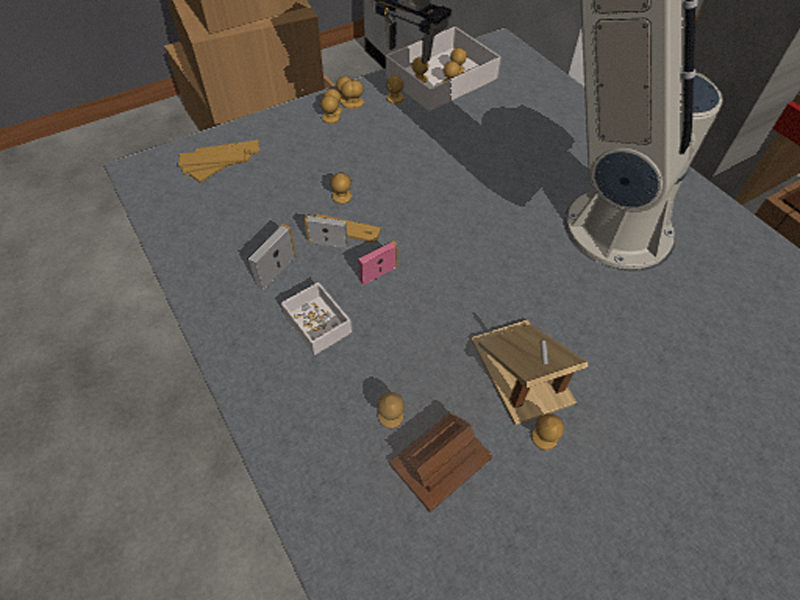

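View pics/top0.png

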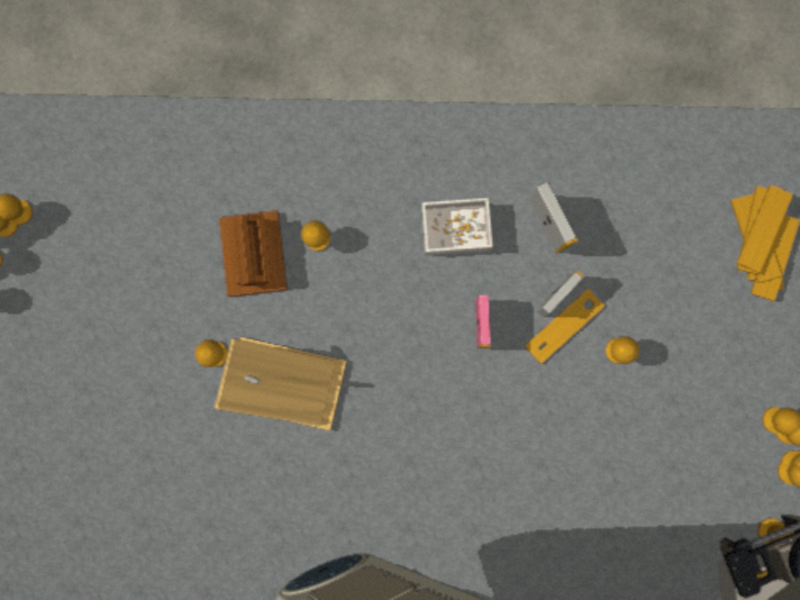

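The top view shows the smaller grey lock at about (562,292) beside the plate (568,325). The larger grey look-alike is at (557,217) and the pink one at (484,320). The block is at (253,253), the board at (282,383) with its peg at (250,379). Next I'll refine the yaws from the segmented images and write a planner.

```bash
cat >> h.py <<'E'
from scipy.spatial.transform import Rotation as Ro
def pose():
    s=state(); return np.array(s["tcp_pos"]),Ro.from_euler("xyz",s["eef_rot"],degrees=True)
def down(yaw): return Ro.from_euler("xyz",[180,0,yaw],degrees=True)
def plan(p,R,p2,R2,vmax=36,wmax=6.5,dec=0):
    """rows in tool axes from (p,R) to (p2,R2); returns rows and the reached pose"""
    p=np.array(p);p2=np.array(p2)
    n=int(np.ceil(max(np.linalg.norm(p2-p)*1e3/vmax,np.degrees((R.inv()*R2).magnitude())/wmax,1))); rows=[]
    for k in range(n,0,-1):
        d=np.round(R.inv().apply(p2-p)*1e3/k,1); w=np.round(np.degrees((R.inv()*R2).as_rotvec())/k,1 if k>1 else 2)
        p=p+R.apply(d/1e3); R=R*Ro.from_rotvec(np.radians(w)); rows.append((d+0).tolist()+(w+0).tolist())
    return rows,p,R
def show(rows):
    for i in range(0,len(rows),5): print(str(rows[i:i+5]).replace(".0,",",").replace(".0]","]"))
E
python3 - <<'E'
from h import *
np.set_printoptions(precision=4,suppress=True)
c=cam("wrist"); p,R=pose()
Rc=R.inv().as_matrix()@c[4].T; print("cam in tool pos",R.inv().apply(-c[4].T@c[5]-p),"axes\n",Rc, c[1:4])
t=cam("top"); s=cam("scene")
for n,c,(u,v,w,h) in [("top",t,(300,165,100,80)),("scene",s,(150,125,110,65))]:
    pass
a=t[0][165:245,300:400]; b=t[0][125:205,135:235]
d=s[0][125:190,150:260]
f=lambda x:cv2.resize(x,(400,300),interpolation=cv2.INTER_CUBIC)
cv2.imwrite("pics/crop1.png",np.vstack([np.hstack([f(a),f(t[0][200:280,130:230])]),np.hstack([f(t[0][125:205,125:225]),f(d)])]))
q,_,_=plan(p,R,p,R)
E
```

```text
cam in tool pos [ 0.0708 -0.0002 -0.1469] axes
 [[ 0.0007 -0.9664 -0.2569]
 [ 1.      0.0007  0.0001]
 [ 0.     -0.2569  0.9664]] (np.float64(285.957321959214), 253.30621580235913, 191.58860027665673)
```

View pics/crop1.png

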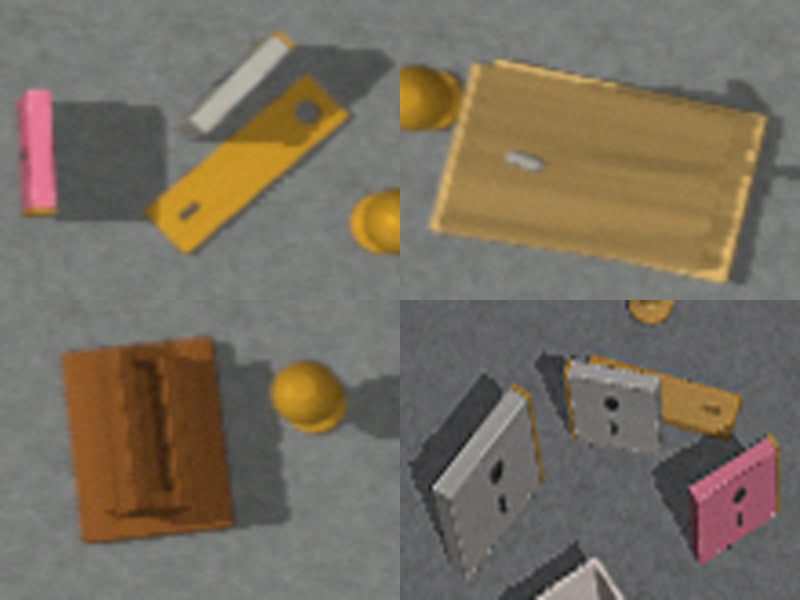

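Crop 1 shows the lock's top running from crop pixel (190,130) to (285,40), parallel to the plate. The block is nearly aligned with the world axes, and the board is turned about 10° with its peg at (525,160). I'll move the wrist camera above the lock and plate.

Run:
```python
from h import *
np.set_printoptions(precision=4,suppress=True)
t=cam("top")
a=onz(t,(347,198.5),.075);b=onz(t,(371,175),.075); print("lock ends",a,b,(a+b)/2,np.degrees(np.arctan2(*(b-a)[1::-1])),np.linalg.norm(b-a))
p,R=pose()
rows,p,R=plan(p,R,[.60,-.33,.24],down(132)); show(rows); print(p,R.as_euler("xyz",True))
```

```text
lock ends [ 0.5793 -0.2797  0.075 ] [ 0.6456 -0.3457  0.075 ] [ 0.6124 -0.3127  0.075 ] -44.84439168558967 0.09353114934247841
[[25.6, -5.6, -0.2, 0, 0, -6.5], [26.1, -2.7, -0.2, 0, 0, -6.5], [26.2, 0.2, -0.2, 0, 0, -6.5], [26, 3.2, -0.2, 0, 0, -6.5], [25.5, 6.1, -0.2, 0, 0, -6.5]]
[[24.6, 9, -0.2, 0, 0, -6.5], [23.4, 11.7, -0.2, 0, 0, -6.5], [22, 14.3, -0.2, 0, 0, -6.5], [20.2, 16.7, -0.2, 0, 0, -6.5], [18.2, 18.9, -0.2, 0, 0, -6.5]]
[[15.9, 20.8, -0.2, 0, 0, -6.5], [13.5, 22.4, -0.2, 0, 0, -6.5], [10.8, 23.8, -0.2, 0, 0, -6.4], [8.1, 24.9, -0.2, 0, 0, -6.5], [5.3, 25.7, -0.2, 0, 0, -6.4]]
[[2.3, 26.1, -0.2, 0, 0, -6.5], [-0.6, 26.2, -0.2, 0, 0, -6.44]]
[ 0.6  -0.33  0.24] [179.9997   0.0001 132.003 ]
```

apply_moves(targets=[[25.6,-5.6,-0.2,0,0,-6.5],[26.1,-2.7,-0.2,0,0,-6.5],[26.2,0.2,-0.2,0,0,-6.5],[26,3.2,-0.2,0,0,-6.5],[25.5,6.1,-0.2,0,0,-6.5]])

```text
time_s: 1.72
tcp_pos: [0.3409, -0.5061, 0.2377]
eef_rot: [180.0, 0.0, 54.6]
force: [0.1, -0.0, -0.2]
gripper_width: 0.0921
finger_force: 0.0
```

apply_moves(targets=[[24.6,9,-0.2,0,0,-6.5],[23.4,11.7,-0.2,0,0,-6.5],[22,14.3,-0.2,0,0,-6.5],[20.2,16.7,-0.2,0,0,-6.5],[18.2,18.9,-0.2,0,0,-6.5]])

```text
time_s: 2.13
tcp_pos: [0.4494, -0.4323, 0.2387]
eef_rot: [180.0, 0.0, 87.1]
force: [-0.1, -1.0, 0.1]
gripper_width: 0.092
finger_force: 0.0
```

apply_moves(targets=[[15.9,20.8,-0.2,0,0,-6.5],[13.5,22.4,-0.2,0,0,-6.5],[10.8,23.8,-0.2,0,0,-6.4],[8.1,24.9,-0.2,0,0,-6.5],[5.3,25.7,-0.2,0,0,-6.4]])

```text
time_s: 2.55
tcp_pos: [0.5577, -0.3586, 0.2396]
eef_rot: [-180.0, 0.0, 119.4]
force: [0.4, 0.1, 0.8]
gripper_width: 0.0919
finger_force: 0.0
```

apply_moves(targets=[[2.3,26.1,-0.2,0,0,-6.5],[-0.6,26.2,-0.2,0,0,-6.4],[0,0,0,0,0,0],[0,0,0,0,0,0]], jaw=0.65)

```text
time_s: 2.88
tcp_pos: [0.6008, -0.3292, 0.2397]
eef_rot: [-180.0, -0.0, 132.0]
force: [-0.7, -0.7, -0.2]
gripper_width: 0.0674
finger_force: 0.0
```

Run:
```python
from h import *
np.set_printoptions(precision=4,suppress=True)
s=state();print({k:np.round(s[k],4) for k in("time_s","q","tcp_pos","eef_rot","force")})
c=cam("wrist"); cv2.imwrite("pics/w1raw.png",c[0]); cv2.imwrite("pics/w1.png",cv2.resize(c[0],(800,600),interpolation=cv2.INTER_CUBIC))
import pickle; pickle.dump(c,open("w1.pkl","wb"))
for l in ["plate","plate_hole","lock"]:
    print(l,[(np.round(d["point"],3).tolist(),round(d["conf"],2),proj(c,d["point"]).round().tolist()) for d in pinpoint("wrist",l)][:5])
```

```text
{'time_s': np.float64(2.8833), 'q': array([-28.8407,  25.4092,  85.373 ,  -0.0082,  69.2346, -70.8495]), 'tcp_pos': array([ 0.6008, -0.3292,  0.2397]), 'eef_rot': array([-179.9872,   -0.0133,  132.0117]), 'force': array([-0.7065, -0.726 , -0.1543])}
plate [([0.556, -0.334, 0.001], 0.78, [227.0, 151.0])]
plate_hole [([0.596, -0.376, 0.007], 0.61, [229.0, 194.0]), ([0.514, -0.427, 0.001], 0.29, [160.0, 181.0])]
lock [([0.748, -0.3, 0.003], 0.73, [345.0, 224.0]), ([0.61, -0.31, -0.001], 0.71, [269.0, 165.0]), ([0.559, -0.177, -0.002], 0.6, [311.0, 59.0])]
```

View pics/w1.png

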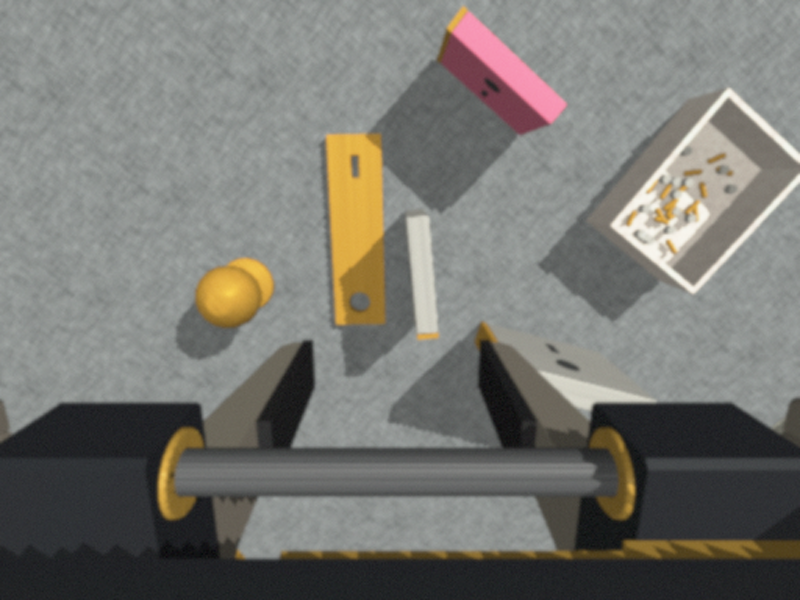

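The wrist view shows the lock's top as a light strip from (418,214) to (428,338), the plate from (326,133) to (385,325), and knob_a at (228,297). I'll fit rectangles to both parts.

Run:
```python
from h import *
import pickle
np.set_printoptions(precision=4,suppress=True)
c=pickle.load(open("w1.pkl","rb")); t=cam("top")
def comp(mask,uv):
    n,l,st,ce=cv2.connectedComponentsWithStats(mask.astype(np.uint8)); k=l[int(uv[1]),int(uv[0])]; 
    assert k, "no seg"; ys,xs=np.where(l==k); return np.c_[xs,ys].astype(np.float32)
def rect(c,pts,z):
    W=np.array([onz(c,q,z)[:2] for q in pts])
    r=cv2.minAreaRect((W*1e4).astype(np.float32)); b=cv2.boxPoints(r)/1e4
    e=[b[1]-b[0],b[2]-b[1]]; e.sort(key=np.linalg.norm)
    return np.array(r[0])/1e4,np.linalg.norm(e[1]),np.linalg.norm(e[0]),np.degrees(np.arctan2(e[1][1],e[1][0]))
for n,C,uvl,uvp in [("wrist",c,(270,178),(227,135)),("top",t,(360,187),(362,208))]:
    h=cv2.cvtColor(C[0],cv2.COLOR_BGR2HSV).astype(int)
    print(n,"hsv lock",h[uvl[1],uvl[0]],"plate",h[uvp[1],uvp[0]])
    for name,m,uv,z in [("lock",(h[...,2]>160)&(h[...,1]<60),uvl,.075),("plate",(h[...,1]>130)&(h[...,0]<30),uvp,.008)]:
        try:
            P=comp(m,uv); print(name,len(P),P.mean(0),rect(C,P,z),"centroid world",onz(C,P.mean(0),z))
        except AssertionError as e: print(name,e)
# lock top heights: triangulate strip centre
```

```text
wrist hsv lock [ 28  16 210] plate [ 20 176 226]
lock 1104 [270.5924 174.846 ] (array([ 0.6104, -0.3124]), np.float32(0.08935587), np.float32(0.01734825), np.float32(-42.85508)) centroid world [ 0.6079 -0.3102  0.075 ]
plate 3818 [227.8004 143.9796] (array([ 0.5552, -0.3302]), np.float32(0.15850365), np.float32(0.043553602), np.float32(-47.020473)) centroid world [ 0.5502 -0.3249  0.008 ]
top hsv lock [ 24  21 180] plate [ 20 172 190]
lock 131 [358.2137 188.2977] (array([ 0.6082, -0.3106]), np.float32(0.07085527), np.float32(0.013529471), np.float32(-44.237827)) centroid world [ 0.608  -0.3105  0.075 ]
plate 481 [352.4407 213.9314] (array([ 0.551 , -0.3219]), np.float32(0.13551883), np.float32(0.044210564), np.float32(-44.313046)) centroid world [ 0.5406 -0.3073  0.008 ]
```

Run:
```python
from h import *
p,R=pose()
rows,p,R=plan(p,R,[.6104,-.3124,.14],down(137)); show(rows)
```

```text
[[2.1, 6.9, 33.4, 0, 0, -1.7], [1.9, 6.9, 33.3, 0, 0, -1.7], [1.6, 7, 33.4, -0.01, 0, -1.76]]
```

apply_moves(targets=[[2.1,6.9,33.4,0,0,-1.7],[1.9,6.9,33.3,0,0,-1.7],[1.6,7,33.4,0,0,-1.7],[0,0,0,0,0,0],[0,0,0,0,0,0]])

```text
time_s: 3.55
tcp_pos: [0.6098, -0.3115, 0.1388]
eef_rot: [-179.9, -0.2, 137.0]
force: [0.6, -0.1, -0.7]
gripper_width: 0.06
finger_force: 0.0
```

```bash
cat >> h.py <<'E'
def comp(mask,uv):
    n,l,st,ce=cv2.connectedComponentsWithStats(mask.astype(np.uint8)); k=l[int(uv[1]),int(uv[0])]
    assert k,"no seg"; return (l==k).astype(np.uint8)
def axis(c,mask,z):
    """long axis of a mask on plane z: centre, extents, yaw"""
    ys,xs=np.where(mask); W=np.array([onz(c,q,z)[:2] for q in np.c_[xs,ys]]); m=W.mean(0)
    v=np.linalg.svd(W-m,full_matrices=False)[2][0]; n=np.array([-v[1],v[0]]); a=(W-m)@v;b=(W-m)@n
    return m+v*(a.max()+a.min())/2+n*(np.percentile(b,2)+np.percentile(b,98))/2,a.max()-a.min(),np.percentile(b,98)-np.percentile(b,2),np.degrees(np.arctan2(v[1],v[0]))
E
python3 - <<'E'
from h import *
import pickle
np.set_printoptions(precision=4,suppress=True)
s=state();print(s["tcp_pos"],s["eef_rot"])
c1=pickle.load(open("w1.pkl","rb")); c2=cam("wrist"); pickle.dump(c2,open("w2.pkl","wb"))
cv2.imwrite("pics/w2.png",cv2.resize(c2[0],(800,600),interpolation=cv2.INTER_CUBIC))
M=[]
for c in(c1,c2):
    h=cv2.cvtColor(c[0],cv2.COLOR_BGR2HSV).astype(int)
    uv=proj(c,[.6104,-.3124,.075]); m=comp((h[...,2]>170)&(h[...,1]<60),uv); M.append(m); print(uv,m.sum(),axis(c,m,.075))
    r=cv2.minAreaRect(cv2.findNonZero(m)); print(r)
    try: print("plate",axis(c,comp((h[...,1]>130)&(h[...,0]<30),proj(c,[.545,-.319,.008])),.008))
    except Exception as e: print(e)
print("tri", tri([(c,cv2.minAreaRect(cv2.findNonZero(m))[0]) for c,m in zip((c1,c2),M)]))
E
```

```text
[ 0.6098 -0.3115  0.1388] [-179.9363   -0.201   136.9714]
[270.8845 177.7985] 1035 (array([ 0.6091, -0.3117]), np.float64(0.08505815091138497), np.float64(0.014698054460659232), np.float64(-42.12947296527784))
((270.56756591796875, 175.22630310058594), (74.9786148071289, 14.240842819213867), 84.68545532226562)
plate (array([ 0.5552, -0.3303]), np.float64(0.1584933350139753), np.float64(0.04185124782097291), np.float64(-47.15736815876234))
[254.3854 214.1108] 1883 (array([ 0.6091, -0.3112]), np.float64(0.08470498479664439), np.float64(0.015093397592310613), np.float64(-40.13068186624159))
((254.43724060058594, 209.4890594482422), (103.46766662597656, 21.093406677246094), 88.56790161132812)
plate (array([ 0.5556, -0.3296]), np.float64(0.1591186346898275), np.float64(0.0425629676593087), np.float64(-45.56249303702003))
tri [ 0.6093 -0.3113  0.0683]
```

View pics/w2.png

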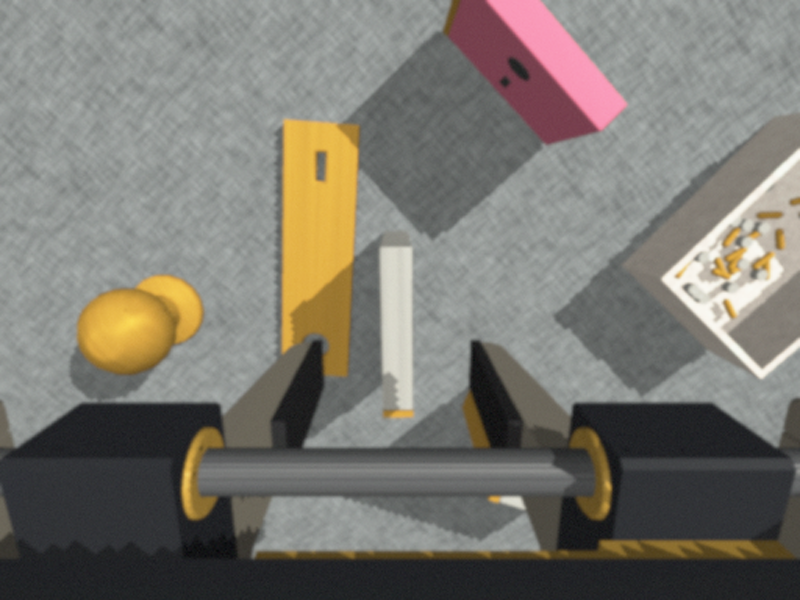

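The lock strip sits centred between the fingers, from (397,240) to (398,415), with its brass end nearest the gripper. I'll descend and grip it.

apply_moves(targets=[[-0.8,0,26,0,0.1,-1],[-0.8,0,26,0,0.1,0],[0,0,20,0,0,0],[0,0,6,0,0,0],[0,0,0,0,0,0]])

```text
time_s: 4.02
tcp_pos: [0.6123, -0.3133, 0.0626]
eef_rot: [-180.0, -0.2, 138.0]
force: [-0.2, -0.9, 0.5]
gripper_width: 0.0596
finger_force: 0.0
```

apply_moves(targets=[[0,0,0,0,0,0],[0,0,0,0,0,0],[0,0,0,0,0,0],[0,0,0,0,0,0],[0,0,0,0,0,0]], jaw=0)

```text
time_s: 4.43
tcp_pos: [0.6128, -0.3128, 0.0629]
eef_rot: [180.0, -0.1, 138.1]
force: [0.4, 0.4, -0.3]
gripper_width: 0.0287
finger_force: 0.0
```

apply_moves(targets=[[0,0,0,0,0,0],[0,0,0,0,0,0],[0,0,0,0,0,0]])

```text
time_s: 4.68
tcp_pos: [0.6124, -0.3126, 0.0621]
eef_rot: [180.0, -0.2, 138.1]
force: [-0.2, 0.4, 3.4]
gripper_width: 0.0159
finger_force: 30.0
```

Gripped at 15.9 mm with 30 N. Next I'll lift and fly to a spot beside the slot.

Run:
```python
from h import *
p,R=pose(); 
r1,p,R=plan(p,R,p+[0,0,.16],R); 
r2,p,R=plan(p,R,[.67,.14,.30],down(185.6)); show(r1+r2)
```

```text
[[0.1, 0, -32, 0, 0, 0], [0.1, 0, -32, 0, 0, 0], [0.1, 0, -32, 0, 0, 0], [0.1, 0, -32, 0, 0, 0], [0.1, 0, -32, 0, 0, 0]]
[[20, 28.9, -5.9, 0, 0, -3.7], [18.1, 30.1, -5.9, 0, 0, -3.7], [16.1, 31.2, -5.9, 0, 0, -3.6], [14.1, 32.1, -5.9, 0, 0, -3.7], [12, 33, -5.9, 0, 0, -3.6]]
[[9.9, 33.7, -5.9, 0, 0, -3.7], [7.7, 34.2, -5.9, 0, 0, -3.6], [5.6, 34.7, -6, 0, 0, -3.7], [3.3, 35, -5.9, 0, 0, -3.6], [1.1, 35.1, -6, 0, 0, -3.7]]
[[-1.1, 35.1, -5.9, 0, 0, -3.6], [-3.3, 34.9, -6, 0.1, -0.1, -3.7], [-5.6, 34.7, -6, 0.03, -0.04, -3.64]]
```

apply_moves(targets=[[0,0,-20,0,0,0],[0,0,-35,0,0,0],[0,0,-35,0,0,0],[0,0,-35,0,0,0],[0,0,-35,0,0,0]])

```text
time_s: 5.1
tcp_pos: [0.6121, -0.3127, 0.2228]
eef_rot: [-180.0, -0.3, 138.1]
force: [0.4, -1.2, -3.3]
gripper_width: 0.0159
finger_force: 30.0
```

apply_moves(targets=[[20,28.9,-5.9,0,0,-3.7],[18.1,30.1,-5.9,0,0,-3.7],[16.1,31.2,-5.9,0,0,-3.6],[14.1,32.1,-5.9,0,0,-3.7],[12,33,-5.9,0,0,-3.6]])

```text
time_s: 5.52
tcp_pos: [0.6345, -0.1373, 0.2516]
eef_rot: [179.9, -0.2, 156.5]
force: [0.7, 0.1, -2.4]
gripper_width: 0.0159
finger_force: 30.0
```

apply_moves(targets=[[9.9,33.7,-5.9,0,0,-3.7],[7.7,34.2,-5.9,0,0,-3.6],[5.6,34.7,-6,0,0,-3.7],[3.3,35,-5.9,0,0,-3.6],[1.1,35.1,-6,0,0,-3.7]])

```text
time_s: 5.93
tcp_pos: [0.6567, 0.037, 0.2815]
eef_rot: [179.9, -0.2, 174.8]
force: [0.7, 0.2, -1.6]
gripper_width: 0.0157
finger_force: 30.0
```

apply_moves(targets=[[-1.1,35.1,-5.9,0,0,-3.6],[-3.3,34.9,-6,0,0,-3.7],[-5.6,34.7,-6,0,0,-3.6],[0,0,0,0,0,0],[0,0,0,0,0,0]])

```text
time_s: 6.35
tcp_pos: [0.67, 0.1417, 0.2994]
eef_rot: [179.9, -0.2, -174.3]
force: [-0.3, -0.4, -2.8]
gripper_width: 0.0156
finger_force: 30.0
```

Run:
```python
from h import *
import pickle
np.set_printoptions(precision=4,suppress=True)
s=state();print({k:np.round(s[k],4) for k in("time_s","q","tcp_pos","eef_rot","force","gripper_width","finger_force")})
c=cam("wrist"); pickle.dump(c,open("w3.pkl","wb")); cv2.imwrite("pics/w3.png",cv2.resize(c[0],(800,600),interpolation=cv2.INTER_CUBIC))
for l in ["slot","block","lock","knob_c","peg_foot","board"]:
    print(l,[(np.round(d["point"],3).tolist(),round(d["conf"],2),proj(c,d["point"]).round().tolist()) for d in pinpoint("wrist",l)][:3])
```

```text
{'time_s': np.float64(6.35), 'q': array([ 11.7333,  22.9775,  81.4996,   0.1715,  75.676 , -84.0327]), 'tcp_pos': array([0.67  , 0.1417, 0.2994]), 'eef_rot': array([ 179.8508,   -0.1696, -174.2765]), 'force': array([-0.3308, -0.3718, -2.8086]), 'gripper_width': np.float64(0.0156), 'finger_force': np.float64(29.9974)}
slot [([0.711, 0.129, -0.002], 0.71, [242.0, 189.0]), ([0.679, 0.248, 0.035], 0.59, [324.0, 182.0])]
block [([0.679, 0.247, 0.002], 0.93, [318.0, 177.0])]
lock [([0.669, 0.14, 0.235], 0.82, [251.0, 211.0]), ([0.556, -0.176, -0.001], 0.6, [43.0, 65.0])]
knob_c [([0.49, 0.313, -0.002], 0.98, [384.0, 53.0]), ([0.712, 0.13, -0.002], 0.72, [243.0, 189.0])]
peg_foot []
board []
```

View pics/w3.png

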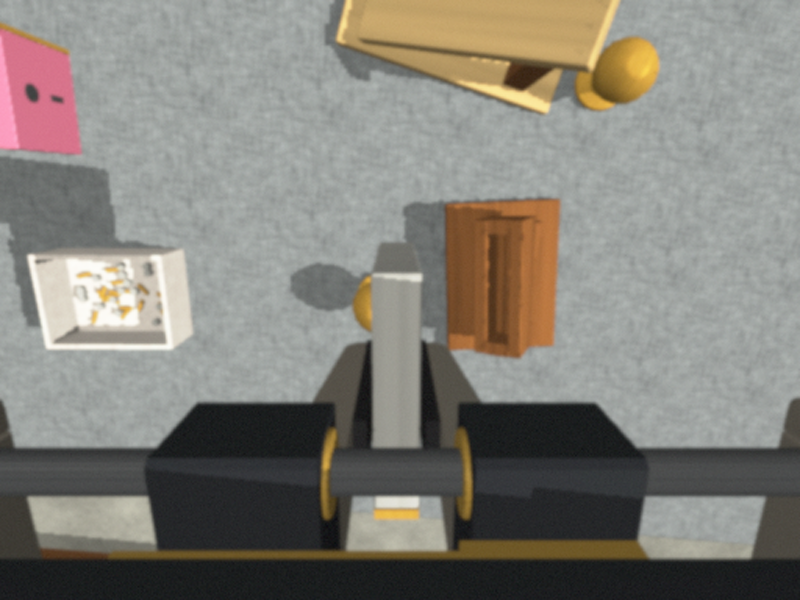

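In the wrist view the block's foot spans (446,205) to (556,350) and its slot mouth runs along x≈497 from y 235 to 345. The held lock is straight, and knob_c is behind it at (365,303). I'll tilt the tool to match the slot and look along its axis.

```bash
cat >> h.py <<'E'
def Rslot(yaw): return Ro.from_euler("xyz",[30,0,yaw],degrees=True)
F=Ro.from_euler("y",180,degrees=True)
E
python3 - <<'E'
from h import *
p,R=pose(); Rs=Rslot(5.6); S=np.array([.679,.249,.034])
r,p,R=plan(p,R,S+Rs.apply([0,-.055,.19]),Rs*F,wmax=5); show(r); print(p,R.as_euler("xyz",True))
E
```

```text
[[-3.3, -5.6, 21.4, -5, 0, 0], [-3.3, -7.5, 20.9, -5, 0, 0], [-3.3, -9.3, 20.1, -5, 0, 0], [-3.3, -11, 19.2, -5, 0, -0.1], [-3.3, -12.6, 18.2, -4.9, 0, 0]]
[[-3.4, -14.1, 17.1, -4.96, -0.09, -0.09]]
[0.69294378 0.10710025 0.17105513] [ 1.49998771e+02 -4.45876251e-03 -1.74397976e+02]
```

apply_moves(targets=[[-3.3,-5.6,21.4,-5,0,0],[-3.3,-7.5,20.9,-5,0,0],[-3.3,-9.3,20.1,-5,0,0],[-3.3,-11,19.2,-5,0,-0.1],[-3.3,-12.6,18.2,-5,0,0]])

```text
time_s: 7.12
tcp_pos: [0.6899, 0.1123, 0.1927]
eef_rot: [154.7, 0.1, -174.4]
force: [-0.3, 0.6, -2.3]
gripper_width: 0.0158
finger_force: 30.0
```

apply_moves(targets=[[-3.4,-14.1,17.1,-4.9,-0.1,-0.1],[0,0,0,0,0,0],[0,0,0,0,0,0]])

```text
time_s: 7.37
tcp_pos: [0.6924, 0.1061, 0.1691]
eef_rot: [150.0, -0.2, -174.5]
force: [0.3, 0.7, -1.3]
gripper_width: 0.0159
finger_force: 30.0
```

Run:
```python
from h import *
import pickle
np.set_printoptions(precision=4,suppress=True)
s=state();print({k:np.round(s[k],4) for k in("time_s","q","tcp_pos","eef_rot","force","gripper_width","finger_force")})
c=cam("wrist"); pickle.dump(c,open("w4.pkl","wb")); im=cv2.resize(c[0],(800,600),interpolation=cv2.INTER_CUBIC)
for l in ["slot","block","lock"]:
    print(l,[(np.round(d["point"],3).tolist(),round(d["conf"],2),proj(c,d["point"]).round().tolist()) for d in pinpoint("wrist",l)][:3])
S=np.array([.679,.249,.034]);Rs=Rslot(5.6)
for a,b in((.05,.01),(.062,.022)):
    q=np.array([proj(c,S+Rs.apply([i*a,j*b,.032])) for i,j in((1,1),(1,-1),(-1,-1),(-1,1))])*800/512
    cv2.polylines(im,[np.int32(q*16)],True,(255,255,0),1,cv2.LINE_AA,4)
cv2.imwrite("pics/w4.png",im)
```

```text
{'time_s': np.float64(7.3667), 'q': array([  -5.0873,   34.0266,   86.8071,   31.7787,   68.7664, -114.8309]), 'tcp_pos': array([0.6924, 0.1061, 0.1691]), 'eef_rot': array([ 149.9991,   -0.2156, -174.4911]), 'force': array([ 0.2727,  0.6843, -1.3034]), 'gripper_width': np.float64(0.0159), 'finger_force': np.float64(29.9971)}
slot [([0.68, 0.246, 0.038], 0.93, [301.0, 181.0])]
block [([0.68, 0.247, 0.001], 0.66, [283.0, 176.0])]
lock [([0.69, 0.136, 0.114], 0.72, [251.0, 215.0])]
```

View pics/w4.png

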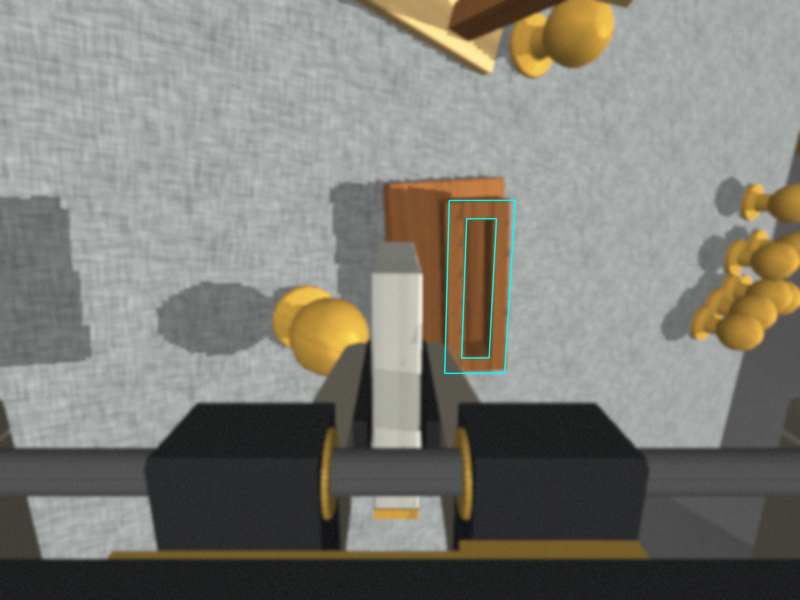

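The mouth overlay is within about 2 mm of the slot's dark opening at (480,288). I'll rectify that plane and refine the edges numerically.

Run:
```python
from h import *
import pickle
np.set_printoptions(precision=1,suppress=True,linewidth=200)
c=pickle.load(open("w4.pkl","rb")); S=np.array([.679,.249,.034]);Rs=Rslot(5.6)
k=2 # px/mm ; axes: u = slot y (-40..40), v = slot x (-80..80)
src=np.float32([proj(c,S+Rs.apply([x/1e3,y/1e3,.032])) for x,y in((-80,-40),(-80,40),(80,40),(80,-40))])
H=cv2.getPerspectiveTransform(src,np.float32([[0,0],[80*k,0],[80*k,160*k],[0,160*k]]))
r=cv2.warpPerspective(c[0],H,(80*k,160*k),flags=cv2.INTER_CUBIC)
cv2.imwrite("rect.png",r)
g=r.astype(float); red=g[...,2]; sat=g.max(2)-g.min(2)
ys=np.arange(80*k)/k-40
for x0 in(-45,-30,-15,0,15,30,45):
    a=red[int((x0-7+80)*k):int((x0+7+80)*k)].mean(0); print(x0,a[::4].round().astype(int))
print("y",ys[::4].astype(int))
print("along x at |y|<5"); a=red[:,int(35*k):int(45*k)].mean(1); print(np.c_[np.arange(160*k)/k-80,a][::4].round().astype(int).tolist())
# outer edges (wood saturated vs grey table)
w=sat>70
for x0 in(-50,-40,-30,-20,-10,0,10,20,30,40,50):
    l=w[int((x0+80)*k)]; print(x0,"right edge y",ys[np.where(l)[0].max()] if l.any() else None, end="; ")
```

```text
-45 [125 126 127 122 122 115  89  76 118 149 150 147 146 149 142 118 116 124 125 131 136 111  82  84 117 148 150 149 148 158 168 163 162 166 166 169 169 169 169 164]
-30 [124 123 126 123 123 121 101  75 101 145 152 150 149 148 147 118 106 119 120 126 134 116  73  72 105 146 152 150 148 149 159 163 166 168 167 166 165 164 166 168]
-15 [156 125 126 125 124 123 113  79  85 136 152 152 150 149 148 127 105 115 119 125 132 119  78  69  92 140 152 150 150 156 171 165 162 163 166 166 168 171 171 169]
0 [218 132 125 126 123 124 118  87  77 123 152 151 150 152 155 134 106 111 119 124 130 123  89  69  80 130 154 151 150 151 164 170 164 164 162 163 162 160 160 161]
15 [223 138 125 127 123 124 121  98  74 112 151 151 149 151 154 141 105 103 117 124 127 121  97  70  72 113 150 152 150 150 152 160 161 165 168 168 168 168 167 167]
30 [205 130 124 127 123 123 122 106  77  99 144 153 150 150 150 149 114 100 116 122 125 122 104  72  70  99 144 152 150 150 160 175 170 168 166 167 169 167 167 165]
45 [178  58  43  76  89  91  92  92  89  91 111 128 141 149 151 149 119 103 101 100 103 105 105 102  95 104 
[... 690 characters left out ...]
], [-4, 118], [-2, 118], [0, 119], [2, 118], [4, 116], [6, 117], [8, 117], [10, 117], [12, 117], [14, 117], [16, 117], [18, 118], [20, 119], [22, 118], [24, 118], [26, 119], [28, 119], [30, 119], [32, 119], [34, 118], [36, 113], [38, 98], [40, 93], [42, 91], [44, 91], [46, 91], [48, 104], [50, 134], [52, 145], [54, 145], [56, 145], [58, 145], [60, 150], [62, 159], [64, 158], [66, 158], [68, 158], [70, 156], [72, 145], [74, 134], [76, 128], [78, 118]]
-50 right edge y 18.0; -40 right edge y 18.0; -30 right edge y 18.0; -20 right edge y 19.0; -10 right edge y 19.5; 0 right edge y 19.5; 10 right edge y 20.0; 20 right edge y 20.5; 30 right edge y 21.0; 40 right edge y 21.5; 50 right edge y 21.5;
```

```bash
cat > slotm.py <<'E'
from h import *
import sys,pickle
np.set_printoptions(precision=1,suppress=True,linewidth=200)
def meas(c,S,yaw,k=4):
    Rs=Rslot(yaw)
    src=np.float32([proj(c,S+Rs.apply([x/1e3,y/1e3,.032])) for x,y in((-80,-40),(-80,40),(80,40),(80,-40))])
    H=cv2.getPerspectiveTransform(src,np.float32([[0,0],[80*k,0],[80*k,160*k],[0,160*k]]))
    red=cv2.warpPerspective(c[0],H,(80*k,160*k),flags=cv2.INTER_CUBIC).astype(float)[...,2]
    ys=np.arange(80*k)/k-40
    L=[];Rr=[];X=np.arange(-44,36,8)
    for x0 in X:
        a=cv2.GaussianBlur(red[int((x0-4+80)*k):int((x0+4+80)*k)].mean(0)[None],(9,1),0)[0]; g=np.gradient(a)
        i=np.where((ys>-15)&(ys<-4))[0]; L.append(ys[i[g[i].argmin()]]); i=np.where((ys>4)&(ys<15))[0]; Rr.append(ys[i[g[i].argmax()]])
    pl=np.polyfit(X,L,1);pr=np.polyfit(X,Rr,1)
    print("L",np.array(L),"R",np.array(Rr)); print("slopes deg",np.degrees([pl[0],pr[0]]),"mid at 0",(pl[1]+pr[1])/2,"width",pr[1]-pl[1])
E
python3 - <<'E'
from slotm import *
c=pickle.load(open("w4.pkl","rb")); S=np.array([.679,.249,.034]); meas(c,S,5.6); meas(c,S,7.6)
Rs=Rslot(7.6); p,R=pose(); r,p,R=plan(p,R,S+Rs.apply([0,.055,.19]),Rs*F,wmax=5); show(r)
E
```

```text
L [-11.2 -10.5 -10.5 -10.2 -10.  -10.   -9.5  -9.   -9.   -8.8] R [ 7.8  8.   8.2  8.5  8.8  9.   9.5  9.8 10.  10.2]
slopes deg [1.9 2.1] mid at 0 -0.1772727272727277 width 18.87727272727272
L [-10.   -9.5  -9.8  -9.8  -9.5  -9.8  -9.8  -9.5  -9.5  -9.5] R [9.  9.  9.  9.  9.  9.2 9.2 9.5 9.5 9.5]
slopes deg [0.2 0.5] mid at 0 -0.17348484848484969 width 18.886363636363633
[[-0.3, 35.7, 0.3, 0, 0.4, -0.5], [-0.6, 35.7, 0.3, 0, 0.3, -0.5], [-1, 35.6, 0.4, -0.05, 0.4, -0.48]]
```

apply_moves(targets=[[-0.3,35.7,0.3,0,0.4,-0.5],[-0.6,35.7,0.3,0,0.3,-0.5],[-1,35.6,0.4,0,0.4,-0.5],[0,0,0,0,0,0],[0,0,0,0,0,0]])

```text
time_s: 7.98
tcp_pos: [0.685, 0.2039, 0.2272]
eef_rot: [150.0, 0.1, -172.2]
force: [-0.5, -0.4, -1.7]
gripper_width: 0.0159
finger_force: 30.0
```

Run:
```python
from slotm import *
c=cam("wrist"); pickle.dump(c,open("w5.pkl","wb")); S=np.array([.679,.249,.034]); meas(c,S,7.6); meas(c,S,8)
s=state(); print(s["tcp_pos"]*1e3,s["eef_rot"],s["force"])
```

```text
L [-9.8 -9.5 -9.5 -9.2 -9.2 -9.  -9.  -9.  -8.8 -8.8] R [10.  10.2 10.  10.5 10.2 10.5 10.8 10.5 10.8 11. ]
slopes deg [0.8 0.7] mid at 0 0.7397727272727259 width 19.614393939393935
L [-9.5 -9.2 -9.2 -9.  -9.2 -9.  -9.  -9.2 -9.  -9. ] R [10.5 10.5 10.2 10.5 10.5 10.5 10.8 10.5 10.8 10.8]
slopes deg [0.3 0.3] mid at 0 0.7378787878787865 width 19.69696969696969
[684.7 202.5 225.7] [ 150.    -0.  -172.3] [-0.2 -1.5 -2.3]
```

Run:
```python
from h import *
S=np.array([.679,.249,.034]);Rs=Rslot(8.1);S=S+Rs.apply([-.0003,.0003,0]); print(S)
p,R=pose(); r,p,R=plan(p,R,S+Rs.apply([0.0005,0,.11]),Rs*F,wmax=5,vmax=28); show(r)
```

```text
[0.67866639 0.24921495 0.03415   ]
[[-0.3, -13.7, 19.9, 0, 0, -0.1], [-0.3, -13.8, 19.9, 0, 0.1, -0.1], [-0.3, -13.7, 19.8, 0, 0, -0.1], [-0.2, -13.8, 19.9, -0.02, 0.09, -0.04]]
```

apply_moves(targets=[[-0.3,-13.7,19.9,0,0,-0.1],[-0.3,-13.8,19.9,0,0.1,-0.1],[-0.3,-13.7,19.8,0,0,-0.1],[-0.2,-13.8,19.9,0,0.1,0],[0,0,0,0,0,0]])

```text
time_s: 8.45
tcp_pos: [0.6837, 0.1919, 0.1221]
eef_rot: [150.0, -0.6, -172.1]
force: [-1.6, -0.5, -3.4]
gripper_width: 0.016
finger_force: 30.0
```

apply_moves(targets=[[0,0,0,0,0,0]])

```text
time_s: 8.53
tcp_pos: [0.6857, 0.1927, 0.1263]
eef_rot: [149.9, -0.4, -172.1]
force: [-0.4, -0.5, -2.6]
gripper_width: 0.0162
finger_force: 30.0
```

Run:
```python
from h import *
np.set_printoptions(precision=2,suppress=True)
s=state(); p,R=pose(); Rs=Rslot(8.1);S=np.array([.6787,.2492,.0342]); print(Rs.inv().apply(p-S)*1e3, np.degrees(((Rs*F).inv()*R).as_rotvec()),s["force"],s["time_s"],R.inv().apply(s["force"]))
c=cam("wrist"); im=cv2.resize(c[0],(800,600),interpolation=cv2.INTER_CUBIC)
for a,b in((.05,.01),(.062,.022)):
    q=np.array([proj(c,S+Rs.apply([i*a,j*b,.032])) for i,j in((1,1),(1,-1),(-1,-1),(-1,1))])*800/512
    cv2.polylines(im,[np.int32(q*16)],True,(255,255,0),1,cv2.LINE_AA,4)
cv2.imwrite("pics/w6.png",im)
```

```text
[ -0.99  -3.2  108.25] [-0.06  0.21  0.4 ] [-0.4  -0.54 -2.58] 8.5333 [ 0.46 -1.7   2.  ]
```

View pics/w6.png

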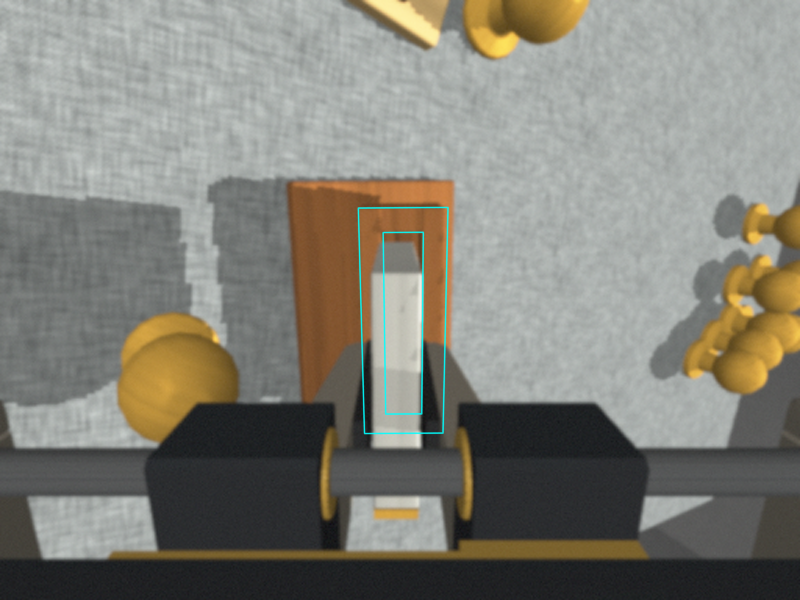

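The mouth outline (384–423, 233–413) sits around the lock, but the tool reads about 3 mm low in y. I'll let it settle and average the readings.

apply_moves(targets=[[0,0,0,0,0,0],[0,0,0,0,0,0]])

```text
time_s: 8.75
tcp_pos: [0.6877, 0.1935, 0.1296]
eef_rot: [150.0, -0.0, -172.1]
force: [0.2, -0.4, -2.1]
gripper_width: 0.0157
finger_force: 30.0
```

Run:
```python
from h import *
np.set_printoptions(precision=2,suppress=True)
Rs=Rslot(8.1);S=np.array([.6787,.2492,.0342])
for i in range(8):
    p,R=pose(); print(Rs.inv().apply(p-S)*1e3, np.degrees(((Rs*F).inv()*R).as_rotvec()),state()["dq"]); get_image("top")
```

```text
[  1.06  -1.17 110.78] [-0.04 -0.07  0.19] [ 0.07  0.11  0.19  0.04 -0.08 -0.06]
[  0.94  -1.19 110.6 ] [-0.04 -0.06  0.19] [ 0.04  0.31  0.3   0.05 -0.13 -0.08]
[  0.76  -1.27 110.37] [-0.04 -0.04  0.2 ] [-0.05  0.22  0.27 -0.01 -0.12 -0.12]
[  0.56  -1.41 110.06] [-0.04 -0.01  0.21] [ 0.04  0.27  0.24  0.03 -0.18 -0.04]
[  0.42  -1.49 109.84] [-0.04  0.01  0.22] [ 0.1   0.35  0.24  0.1  -0.14 -0.08]
[  0.29  -1.59 109.58] [-0.05  0.03  0.23] [-0.01  0.29  0.24  0.09 -0.06 -0.06]
[  0.18  -1.73 109.37] [-0.05  0.04  0.24] [-0.12  0.33  0.03 -0.07 -0.06  0.03]
[  0.12  -1.8  109.25] [-0.05  0.05  0.24] [-0.02  0.23  0.01 -0.04  0.03 -0.02]
```

apply_moves(targets=[[0,0.4,2,0,0,-0.1],[0,0.4,3,0,0,-0.1],[0,0.4,4,0,0,0],[0,0.3,3,0,0,0],[0,0,1,0,0,0]])

```text
time_s: 9.57
tcp_pos: [0.6851, 0.2017, 0.1163]
eef_rot: [149.9, -0.2, -171.9]
force: [-0.6, -0.3, -2.3]
gripper_width: 0.016
finger_force: 30.0
```

apply_moves(targets=[[0,0,0,0,0,0],[0,0,0,0,0,0],[0,0,0,0,0,0]])

```text
time_s: 9.82
tcp_pos: [0.6857, 0.2012, 0.1171]
eef_rot: [149.9, -0.1, -171.9]
force: [-0.0, 0.7, -3.2]
gripper_width: 0.0159
finger_force: 30.0
```

Run:
```python
from h import *
np.set_printoptions(precision=2,suppress=True)
Rs=Rslot(8.1);S=np.array([.6787,.2492,.0342])
for i in range(5):
    p,R=pose(); s=state(); print(Rs.inv().apply(p-S)*1e3, np.degrees(((Rs*F).inv()*R).as_rotvec()),s["dq"],R.inv().apply(s["force"])); get_image("top")
```

```text
[ 0.12 -0.53 96.08] [-0.05  0.06  0.06] [-0.08 -0.25 -0.01 -0.04  0.02  0.05] [-0.06 -1.04  3.1 ]
[ 0.15 -0.5  96.16] [-0.05  0.06  0.06] [-0.1  -0.12  0.   -0.05 -0.01  0.01] [ 0.02 -1.97  1.84]
[ 0.13 -0.5  96.17] [-0.05  0.06  0.06] [-0.05 -0.11 -0.03  0.05 -0.02 -0.07] [ 0.06 -1.33  1.56]
[ 0.11 -0.54 96.14] [-0.05  0.06  0.06] [-0.04  0.02  0.02  0.02 -0.07 -0.02] [-0.62 -0.86  3.88]
[ 0.14 -0.51 96.17] [-0.05  0.05  0.06] [ 0.02  0.   -0.11  0.09 -0.04  0.11] [-0.19 -1.17  1.2 ]
```

apply_moves(targets=[[0,0.4,2,0,0,0],[0,0,3,0,0,0],[0,0,3,0,0,0],[0,0,2,0,0,0],[0,0,0,0,0,0]])

```text
time_s: 10.48
tcp_pos: [0.6843, 0.2068, 0.1079]
eef_rot: [149.9, -0.2, -171.9]
force: [0.3, 0.4, -2.7]
gripper_width: 0.0158
finger_force: 30.0
```

It has entered 8 mm without contact force, so I'll continue.

apply_moves(targets=[[0,0,3,0,0,0],[0,0,4,0,0,0],[0,0,4,0,0,0],[0,0,3,0,0,0],[0,0,2,0,0,0]])

```text
time_s: 10.9
tcp_pos: [0.6833, 0.2147, 0.0942]
eef_rot: [149.9, -0.1, -171.9]
force: [0.3, -0.3, -3.6]
gripper_width: 0.0159
finger_force: 30.0
```

apply_moves(targets=[[0,0,2,0,0,0],[0,0,2,0,0,0],[0,0,1,0,0,0],[0,0,0,0,0,0],[0,0,0,0,0,0]])

```text
time_s: 11.32
tcp_pos: [0.6835, 0.2166, 0.0912]
eef_rot: [150.0, -0.1, -171.9]
force: [-1.4, -5.4, 4.9]
gripper_width: 0.016
finger_force: 30.0
```

```bash
cat > st.py <<'E'
from h import *
np.set_printoptions(precision=2,suppress=True)
Rs=Rslot(8.1);S=np.array([.6787,.2492,.0342])
p,R=pose(); s=state(); print(s["time_s"],Rs.inv().apply(p-S)*1e3, np.degrees(((Rs*F).inv()*R).as_rotvec()),s["dq"],R.inv().apply(s["force"]),s["torque"])
E
python3 st.py
```

```text
11.3167 [ 0.16 -0.05 65.82] [-0.05  0.05  0.04] [-0.02 -0.06 -0.01  0.04 -0.03 -0.  ] [ 2.17 -2.01 -6.87] [-0.54  0.34  0.31]
```

apply_moves(targets=[[0,0,1,0,0,0],[0,0,1,0,0,0],[0,0,0,0,0,0],[0,0,0,0,0,0]])

```text
time_s: 11.65
tcp_pos: [0.6837, 0.2168, 0.091]
eef_rot: [150.0, -0.0, -171.9]
force: [-6.5, -12.6, 17.4]
gripper_width: 0.016
finger_force: 30.0
```

```bash
python3 st.py
```

```text
11.65 [ 0.41 -0.02 65.59] [-0.04  0.01 -0.  ] [ 0.02  0.03 -0.   -0.02 -0.02  0.02] [  8.27  -1.33 -20.86] [-0.74  1.17  0.74]
```

apply_moves(targets=[[0,0,-1,0,0,0],[0,0,-1,0,0,0],[0,0,0,0,0,0]])

```text
time_s: 11.9
tcp_pos: [0.6836, 0.2166, 0.0911]
eef_rot: [150.0, -0.0, -171.9]
force: [-2.5, -7.3, 6.9]
gripper_width: 0.016
finger_force: 30.0
```

```bash
python3 st.py
python3 - <<'E'
from h import *
import pickle
c=cam("wrist"); pickle.dump(c,open("w7.pkl","wb")); s=cam("scene"); pickle.dump(s,open("s7.pkl","wb"))
E
```

```text
11.9 [ 0.26 -0.09 65.74] [-0.05  0.03  0.05] [ 0.05 -0.03 -0.17 -0.11  0.07 -0.06] [ 3.52 -2.5  -9.4 ] [-0.57  0.35  0.32]
```

apply_moves(targets=[[0,0,0,0,0,0],[0,0,0,0,0,0],[0,0,0,0,0,0],[0,0,0,0,0,0],[0,0,0,0,0,0]], jaw=0.35)

```text
time_s: 12.42
tcp_pos: [0.6832, 0.2172, 0.0903]
eef_rot: [149.9, -0.1, -171.9]
force: [-0.2, 0.2, 0.4]
gripper_width: 0.0319
finger_force: 0.0
```

```bash
python3 st.py
python3 - <<'E'
from h import *
import pickle
np.set_printoptions(precision=2,suppress=True)
c=cam("wrist"); pickle.dump(c,open("w8.pkl","wb")); s=cam("scene"); a=pickle.load(open("w7.pkl","rb")); b=pickle.load(open("s7.pkl","rb"))
for n,x,y in(("wrist",a,c),("scene",b,s)):
    for C in(x,y):
        h=cv2.cvtColor(C[0],cv2.COLOR_BGR2HSV).astype(int); R=Rslot(8.1)
        P=np.array([.6787,.2492,.0342])+R.apply([-.01,0,.078]); uv=proj(C,P)
        try:
            m=comp((h[...,2]>150)&(h[...,1]<60),uv); ys,xs=np.where(m); r=cv2.minAreaRect(cv2.findNonZero(m)); print(n,uv,m.sum(),r,xs.min(),xs.max(),ys.min(),ys.max())
        except AssertionError: print(n,uv,"noseg",h[int(uv[1]),int(uv[0])])
Z=np.hstack([cv2.resize(a[0][100:330,180:330],(260,400)),cv2.resize(c[0][100:330,180:330],(260,400)),cv2.resize(s[0][260:320,250:310],(280,400),interpolation=cv2.INTER_CUBIC)])
cv2.imwrite("pics/w8.png",Z)
E
```

```text
12.4167 [-0.05  0.09 64.69] [-0.06  0.08  0.06] [ 0.08 -0.14 -0.02 -0.13  0.03 -0.05] [ 0.12  0.39 -0.21] [-0.14 -0.17 -0.07]
wrist [254.69 242.93] 3422 ((254.0, 230.0), (112.0, 32.0), 90.0) 238 270 174 286
wrist [254.42 244.44] 3852 ((244.0, 223.5), (125.0, 38.0), 90.0) 225 263 161 286
scene [277.87 266.68] noseg [17 28 63]
scene [277.87 266.68] noseg [ 0 26 49]
```

View pics/w8.png

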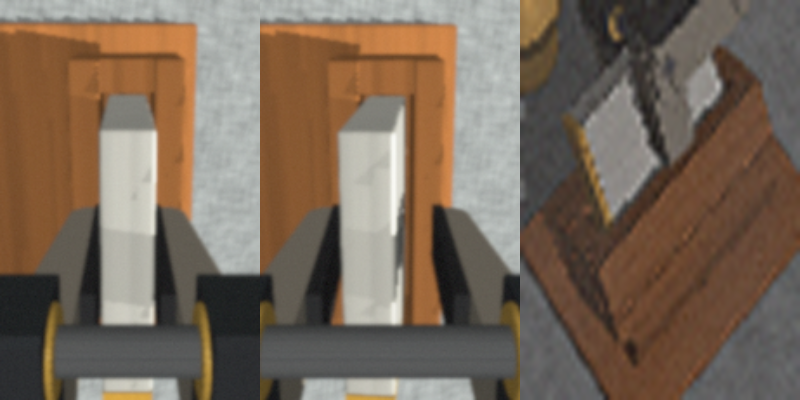

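Left panel: the gripped lock is centred between the slot walls. Middle panel: after release it leans to the low side within the slot's play, as expected. The stop came about 3 mm above the nominal floor height, so I'll probe the rim with closed fingertips to check the height reference.

apply_moves(targets=[[0,0,-5,0,0,0],[0,0,-15,0,0,0],[0,0,-15,0,0,0],[0,0,-10,0,0,0],[0,0,-5,0,0,0]])

```text
time_s: 12.93
tcp_pos: [0.6884, 0.191, 0.1366]
eef_rot: [150.0, 0.1, -172.0]
force: [-0.1, 0.2, -0.1]
gripper_width: 0.0319
finger_force: 0.0
```

apply_moves(targets=[[10,0,0,0,0,0],[15,0,0,0,0,0],[15,0,0,0,0,0],[12,0,0,0,0,0],[8,0,0,0,0,0]], jaw=0)

```text
time_s: 13.35
tcp_pos: [0.6252, 0.1836, 0.1335]
eef_rot: [149.9, -0.2, -171.9]
force: [0.6, 0.6, 0.0]
gripper_width: 0.0011
finger_force: 0.0
```

apply_moves(targets=[[0,0,8,0,0,0],[0,0,14,0,0,0],[0,0,14,0,0,0],[0,0,8,0,0,0],[0,0,4,0,0,0]])

```text
time_s: 13.77
tcp_pos: [0.623, 0.2086, 0.0899]
eef_rot: [149.9, -0.2, -171.9]
force: [-1.2, 0.1, -0.7]
gripper_width: 0.0002
finger_force: 0.0
```

apply_moves(targets=[[0,0,1,0,0,0],[0,0,1,0,0,0],[0,0,0,0,0,0]])

```text
time_s: 14.02
tcp_pos: [0.6241, 0.2086, 0.0905]
eef_rot: [149.9, -0.1, -171.9]
force: [0.5, 0.5, -0.0]
gripper_width: 0.0004
finger_force: 0.0
```

```bash
python3 st.py
```

```text
14.0167 [-59.76   0.02  64.96] [-0.05  0.07  0.05] [-0.36 -0.6  -0.03 -0.08  0.1  -0.02] [-0.57  0.35  0.23] [-0.2  -0.22  0.02]
```

apply_moves(targets=[[0,0,2,0,0,0],[0,0,2,0,0,0],[0,0,1,0,0,0],[0,0,0,0,0,0]])

```text
time_s: 14.35
tcp_pos: [0.6235, 0.211, 0.0862]
eef_rot: [149.9, -0.1, -171.9]
force: [-0.9, 1.1, 0.6]
gripper_width: 0.0005
finger_force: 0.0
```

apply_moves(targets=[[0,0,1,0,0,0],[0,0,1,0,0,0],[0,0,0,0,0,0]])

```text
time_s: 14.6
tcp_pos: [0.6233, 0.212, 0.0844]
eef_rot: [149.9, -0.1, -171.9]
force: [-0.3, -0.7, -0.2]
gripper_width: 0.0002
finger_force: 0.0
```

```bash
python3 st.py
```

```text
14.6 [-60.07  -0.04  57.93] [-0.05  0.08  0.07] [-0.02 -0.06 -0.09 -0.21  0.17 -0.07] [ 0.35 -0.68 -0.18] [-0.22 -0.15  0.04]
```

apply_moves(targets=[[0,0,0.7,0,0,0],[0,0,0.7,0,0,0],[0,0,0,0,0,0]])

```text
time_s: 14.85
tcp_pos: [0.6232, 0.2128, 0.0831]
eef_rot: [149.9, -0.1, -171.9]
force: [-0.3, 1.1, 0.1]
gripper_width: 0.0007
finger_force: 0.0
```

apply_moves(targets=[[0,0,0.7,0,0,0],[0,0,0.7,0,0,0],[0,0,0,0,0,0]])

```text
time_s: 15.1
tcp_pos: [0.6231, 0.2134, 0.0819]
eef_rot: [149.9, -0.1, -171.9]
force: [-0.1, -0.3, 1.2]
gripper_width: 0.0007
finger_force: 0.0
```

```bash
python3 st.py
```

```text
15.1 [-60.1   -0.02  55.13] [-0.05  0.08  0.07] [-0.07 -0.13 -0.09  0.03  0.22  0.03] [ 0.11  0.31 -1.16] [-0.18 -0.17  0.03]
```

apply_moves(targets=[[0,0,0.6,0,0,0],[0,0,0.6,0,0,0],[0,0,0,0,0,0]])

```text
time_s: 15.35
tcp_pos: [0.6231, 0.2138, 0.0813]
eef_rot: [149.9, -0.1, -171.9]
force: [-0.3, -1.4, 3.9]
gripper_width: 0.0003
finger_force: 2.1
```

```bash
python3 st.py
```

```text
15.35 [-60.     0.01  54.39] [-0.05  0.07  0.05] [-0.02  0.07 -0.01  0.02 -0.   -0.03] [ 0.54  0.82 -4.04] [-0.23  0.05  0.18]
```

The rim contact reads at 54.6 against a nominal 54, so the height reference is good to about 0.7 mm. The lock therefore stopped about 2.7 mm short. Next I'll probe its top and press it home if needed.

apply_moves(targets=[[0,0,-5,0,0,0],[0,0,-15,0,0,0],[0,0,-18,0,0,0],[0,0,-10,0,0,0],[0,0,-5,0,0,0]])

```text
time_s: 15.77
tcp_pos: [0.6281, 0.1867, 0.1291]
eef_rot: [150.0, 0.1, -172.0]
force: [-0.9, -0.2, 0.7]
gripper_width: 0.0005
finger_force: 0.0
```

apply_moves(targets=[[-10,-1,0,0,0,0],[-15,-1,0,0,0,0],[-15,-1,0,0,0,0],[-12,-1,0,0,0,0],[-8,-1,0,0,0,0]])

```text
time_s: 16.18
tcp_pos: [0.6883, 0.1922, 0.1236]
eef_rot: [149.9, -0.1, -171.9]
force: [-0.1, 0.6, -0.8]
gripper_width: 0.0003
finger_force: 0.0
```

apply_moves(targets=[[0,0,1,0,0,0],[0,0,1,0,0,0],[0,0,0,0,0,0]])

```text
time_s: 16.43
tcp_pos: [0.6858, 0.193, 0.1218]
eef_rot: [149.9, -0.2, -171.9]
force: [0.3, -0.1, 0.0]
gripper_width: 0.0004
finger_force: 0.0
```

```bash
python3 st.py
```

```text
16.4333 [ -0.84  -5.26 104.21] [-0.06  0.16  0.1 ] [-0.05 -0.51  0.27 -0.06 -0.01  0.1 ] [-0.31 -0.15 -0.1 ] [-0.19 -0.18 -0.  ]
```

apply_moves(targets=[[0,0,0.8,0,0,0],[0,0,0.7,0,0,0],[0,0,0,0,0,0]])

```text
time_s: 16.68
tcp_pos: [0.6862, 0.1937, 0.1213]
eef_rot: [149.9, -0.1, -171.9]
force: [0.3, -0.6, -0.2]
gripper_width: 0.0005
finger_force: 0.0
```

apply_moves(targets=[[0,0,0.8,0,0,0],[0,0,0.7,0,0,0],[0,0,0,0,0,0]])

```text
time_s: 16.93
tcp_pos: [0.6864, 0.1944, 0.1199]
eef_rot: [149.9, -0.1, -171.9]
force: [0.2, 0.6, 0.8]
gripper_width: 0.0003
finger_force: 0.0
```

apply_moves(targets=[[0,0,0.5,0,0,0],[0,0,0.5,0,0,0],[0,0,0,0,0,0]])

```text
time_s: 17.18
tcp_pos: [0.6867, 0.1946, 0.1196]
eef_rot: [149.9, -0.1, -171.9]
force: [-0.9, -1.8, 4.1]
gripper_width: 0.0001
finger_force: 2.2
```

```bash
python3 st.py
```

```text
17.1833 [  0.22  -5.05 101.52] [-0.05  0.04  0.05] [-0.1  -0.11  0.11 -0.03  0.02  0.03] [ 1.19  0.61 -4.44] [-0.19  0.03  0.11]
```

The lock's top reads about 2.7 mm above where it should be when home, so it isn't fully seated. I'll regrip it, which straightens it, shift it a little along the slot, and press again.

apply_moves(targets=[[0,1,-4,0,0,0],[0,1,-4,0,0,0],[0,1,0,0,0,0],[0,1,0,0,0,0],[0,1,0,0,0,0]], jaw=0.45)

```text
time_s: 17.6
tcp_pos: [0.6864, 0.1953, 0.1286]
eef_rot: [150.0, -0.1, -171.9]
force: [0.7, -0.1, -0.2]
gripper_width: 0.0317
finger_force: 0.0
```

apply_moves(targets=[[0,0,5,0,0,0],[0,0,12,0,0,0],[0,0,12,0,0,0],[0,0,8,0,0,0],[0,0,4,0,0,0]])

```text
time_s: 18.02
tcp_pos: [0.6821, 0.2164, 0.0907]
eef_rot: [149.9, -0.3, -171.9]
force: [-0.3, 0.5, -0.6]
gripper_width: 0.0415
finger_force: 0.0
```

apply_moves(targets=[[0,0,0,0,0,0],[0,0,0,0,0,0],[0,0,0,0,0,0],[0,0,0,0,0,0],[0,0,0,0,0,0]], jaw=0)

```text
time_s: 18.43
tcp_pos: [0.6838, 0.2152, 0.0934]
eef_rot: [150.0, -0.1, -171.9]
force: [0.0, -1.5, -0.7]
gripper_width: 0.0157
finger_force: 30.0
```

```bash
python3 st.py
python3 - <<'E'
from h import *
import pickle
np.set_printoptions(precision=1,suppress=True,linewidth=220)
print(state()["gripper_width"])
c=cam("wrist"); pickle.dump(c,open("w9.pkl","wb"))
S=np.array([.6787,.2492,.0342]);Rs=Rslot(8.1);k=2
for z in(.0327,):
    src=np.float32([proj(c,S+Rs.apply([x/1e3,y/1e3,z])) for x,y in((-80,-40),(-80,40),(80,40),(80,-40))])
    H=cv2.getPerspectiveTransform(src,np.float32([[0,0],[80*k,0],[80*k,160*k],[0,160*k]]))
    r=cv2.warpPerspective(c[0],H,(80*k,160*k),flags=cv2.INTER_CUBIC).astype(int)
    for y in(-16,-6,-3,0,3,6,16): print(y,[tuple(r[int((x+80)*k)][int((y+40)*k)]) [2]-0 for x in np.arange(-66,-30,1.)])
    print("sat"); 
    for y in(-3,0,3): print(y,[int(np.ptp(r[int((x+80)*k)][int((y+40)*k)])) for x in np.arange(-66,-30,1.)])
E
```

```text
18.4333 [ 0.25 -0.21 68.47] [-0.04  0.03  0.06] [-0.06  0.04  0.08  0.11 -0.11  0.04] [ 0.18 -1.68 -0.15] [-0.28 -0.22 -0.05]
0.01574599414088162
-16 [np.int64(118), np.int64(112), np.int64(102), np.int64(103), np.int64(127), np.int64(152), np.int64(158), np.int64(156), np.int64(158), np.int64(159), np.int64(158), np.int64(158), np.int64(157), np.int64(154), np.int64(150), np.int64(149), np.int64(155), np.int64(155), np.int64(142), np.int64(143), np.int64(140), np.int64(141), np.int64(142), np.int64(141), np.int64(142), np.int64(142), np.int64(141), np.int64(140), np.int64(140), np.int64(140), np.int64(142), np.int64(141), np.int64(142), np.int64(141), np.int64(139), np.int64(142)]
-6 [np.int64(191), np.int64(173), np.int64(118), np.int64(107), np.int64(138), np.int64(156), np.int64(154), np.int64(155), np.int64(155), np.int64(153), np.int64(154), np.int64(154), np.int64(155), np.int64(154), np.int64(152), np.int64(152), np.int64(141), np.int64(132), np.int64(129), np.int64(127), np.int64(126), np.int64(126), np.int64(126), np.int64(128), np.int64(127), np.int64(126), np.int64(126), 
[... 2586 characters left out ...]
nt64(159), np.int64(159), np.int64(158), np.int64(159), np.int64(159), np.int64(159), np.int64(157), np.int64(161), np.int64(159), np.int64(157), np.int64(161), np.int64(160), np.int64(160), np.int64(160), np.int64(160), np.int64(160), np.int64(159), np.int64(160)]
sat
-3 [128, 119, 80, 66, 89, 96, 97, 97, 96, 97, 98, 96, 97, 97, 97, 92, 54, 16, 6, 6, 6, 7, 8, 8, 7, 9, 8, 8, 7, 9, 11, 13, 14, 12, 12, 12]
0 [128, 118, 79, 66, 93, 102, 104, 102, 105, 103, 103, 103, 102, 102, 101, 98, 66, 21, 9, 8, 8, 6, 9, 7, 7, 8, 6, 8, 7, 7, 10, 9, 11, 12, 12, 13]
3 [130, 119, 76, 69, 93, 102, 102, 102, 103, 102, 102, 101, 101, 104, 104, 96, 66, 20, 7, 7, 7, 8, 8, 8, 8, 8, 6, 8, 8, 9, 11, 11, 12, 13, 12, 10]
```

The lock's end face meets the rim edge at x = −49.5 mm with no gap, so it sits about 4.5 mm towards the robot-side end wall and rubs there. I'll lift it slightly, shift it 4.5 mm along the slot and lower again.

apply_moves(targets=[[0,0,-2,0,0,0],[0,0,-3,0,0,0],[-1.5,0,-1,0,0,0],[-2,0,0,0,0,0],[-1,0,0,0,0,0]])

```text
time_s: 18.9
tcp_pos: [0.6888, 0.2131, 0.0983]
eef_rot: [150.0, -0.1, -171.9]
force: [-0.1, 0.5, -2.5]
gripper_width: 0.0159
finger_force: 30.0
```

apply_moves(targets=[[0,0,0,0,0,0],[0,0.2,1,0,0,0],[0,0,2,0,0,0],[0,0,1.5,0,0,0],[0,0,0,0,0,0]])

```text
time_s: 19.32
tcp_pos: [0.6876, 0.2157, 0.0939]
eef_rot: [149.9, -0.1, -171.9]
force: [0.3, -1.3, -2.1]
gripper_width: 0.0159
finger_force: 30.0
```

```bash
python3 st.py
```

```text
19.3167 [ 4.1   0.05 68.86] [-0.05  0.12  0.07] [-0.12 -0.16 -0.16 -0.13  0.13  0.08] [-0.11 -2.14  1.14] [-0.41 -0.21 -0.03]
```

apply_moves(targets=[[0,0,1,0,0,0],[0,0,1,0,0,0],[0,0,1,0,0,0],[0,0,0,0,0,0]])

```text
time_s: 19.65
tcp_pos: [0.6879, 0.2162, 0.0934]
eef_rot: [150.0, -0.1, -171.9]
force: [-5.1, -9.3, 10.2]
gripper_width: 0.0158
finger_force: 30.0
```

```bash
python3 st.py
```

```text
19.65 [ 4.49  0.14 68.25] [-0.04  0.07  0.01] [-0.   -0.06  0.1   0.07 -0.05 -0.08] [  6.4   -2.25 -13.1 ] [-0.6   0.76  0.57]
```

apply_moves(targets=[[1,0,0,0,0,0],[1.5,0,0,0,0,0],[1.5,0,0,0,0,0],[1,0.5,0,0,0,0],[0,0.7,0,0,0,0.8]])

```text
time_s: 20.07
tcp_pos: [0.6851, 0.2164, 0.0938]
eef_rot: [150.0, -0.2, -172.7]
force: [3.5, -7.6, 2.6]
gripper_width: 0.0158
finger_force: 30.0
```

```bash
python3 st.py
```

```text
20.0667 [ 1.71  0.93 68.33] [ 0.03 -0.22  0.79] [ 0.54 -0.16 -0.19 -0.65  0.1  11.39] [-2.51 -5.6  -6.28] [-1.23 -0.8  -0.08]
```

apply_moves(targets=[[0,-1.2,0,0,0,-0.8],[0,-1,0,0,0,-0.8],[0,0,0.5,0,0,0],[0,0,0,0,0,0]])

```text
time_s: 20.4
tcp_pos: [0.685, 0.2157, 0.0934]
eef_rot: [149.9, 0.5, -171.3]
force: [1.6, -3.7, 10.1]
gripper_width: 0.0158
finger_force: 30.0
```

```bash
python3 st.py
```

```text
20.4 [ 1.48  0.06 68.28] [-0.1  -0.17 -0.8 ] [ 0.04 -0.1   0.14 -0.12 -0.15  0.14] [ -1.1    1.69 -10.67] [ 0.16 -0.06 -0.05]
```

apply_moves(targets=[[0,1,0,0,0,0.8],[0,0,0,1,0,0],[0,0,0,1,0,0],[0,0,0,0,0,0]])

```text
time_s: 20.73
tcp_pos: [0.6847, 0.2173, 0.0942]
eef_rot: [151.9, 0.2, -171.9]
force: [1.2, -2.6, 9.3]
gripper_width: 0.0154
finger_force: 30.0
```

```bash
python3 st.py
```

```text
20.7333 [ 1.44  1.92 68.23] [ 1.93 -0.16 -0.03] [-0.49  0.17  0.02  1.01  0.33 -1.48] [-0.83  1.92 -9.47] [ 0.41 -0.03 -0.04]
```

The stop height holds at 68.3 mm under shifts in x and y, yaw and roll while pressing at about 10 N, so this is the slot's floor and the lock is home. I'll release, retreat and go on to the plate.

apply_moves(targets=[[0,0,-0.8,-1,0,0],[0,0,-0.7,-1,0,0],[0,0,0,0,0,0]])

```text
time_s: 20.98
tcp_pos: [0.6839, 0.2155, 0.0935]
eef_rot: [149.8, -0.0, -172.0]
force: [1.9, -1.5, 6.3]
gripper_width: 0.0158
finger_force: 30.0
```

apply_moves(targets=[[0,0,0,0,0,0],[0,0,0,0,0,0],[0,0,0,0,0,0],[0,0,0,0,0,0]], jaw=0.45)

```text
time_s: 21.32
tcp_pos: [0.6823, 0.216, 0.0922]
eef_rot: [149.9, -0.2, -171.9]
force: [-0.0, -0.8, -0.8]
gripper_width: 0.0404
finger_force: 0.0
```

apply_moves(targets=[[0,0,-10,0,0,0],[0,0,-25,0,0,0],[0,0,-35,0,0,0],[0,0,-35,0,0,0],[0,0,-25,0,0,0]])

```text
time_s: 21.73
tcp_pos: [0.6929, 0.15, 0.2084]
eef_rot: [150.0, 0.0, -171.9]
force: [0.5, -0.3, 1.8]
gripper_width: 0.0414
finger_force: 0.0
```

Run:
```python
from h import *
np.set_printoptions(precision=4,suppress=True)
s=state(); print(s["time_s"],s["tcp_pos"],s["q"])
c=cam("top"); h=cv2.cvtColor(c[0],cv2.COLOR_BGR2HSV).astype(int)
for n in("top","scene"):
    print(n,[(np.round(d["point"],3).tolist(),round(d["conf"],2)) for d in pinpoint(n,"lock")][:4],[(np.round(d["point"],3).tolist(),round(d["conf"],2)) for d in pinpoint(n,"plate")][:2])
p,R=pose()
r,p,R=plan(p,R,[.56,-.335,.20],down(-46.5)); show(r); print(p)
```

```text
21.7333 [0.6929 0.15   0.2084] [  -1.4888   32.0768   84.6828   31.335    71.5857 -111.8865]
top [([0.682, 0.253, 0.043], 0.91), ([0.747, -0.297, -0.001], 0.88), ([0.558, -0.18, -0.002], 0.53)] [([0.555, -0.327, -0.002], 0.93)]
scene [([0.752, -0.301, 0.002], 0.92), ([0.679, 0.246, 0.035], 0.7)] [([0.555, -0.33, -0.006], 0.71), ([0.498, 0.314, 0.002], 0.64)]
[[9.9, -20.2, -11.4, 0.9, 1.6, -6.1], [12.3, -19.2, -10.7, 0.8, 1.6, -6.1], [14.6, -17.9, -10.1, 0.8, 1.6, -6.1], [16.7, -16.3, -9.4, 0.8, 1.6, -6.1], [18.6, -14.6, -8.7, 0.8, 1.6, -6.1]]
[[20.3, -12.6, -8, 0.8, 1.6, -6.1], [21.7, -10.5, -7.2, 0.8, 1.7, -6.1], [22.9, -8.2, -6.5, 0.9, 1.7, -6.1], [23.9, -5.8, -5.6, 0.9, 1.6, -6.1], [24.5, -3.3, -4.9, 0.8, 1.7, -6.1]]
[[24.9, -0.7, -4.1, 0.9, 1.6, -6.1], [24.9, 1.8, -3.5, 0.8, 1.7, -6.1], [24.7, 4.4, -2.8, 0.9, 1.6, -6.1], [24.1, 7, -2.2, 0.8, 1.7, -6.1], [23.3, 9.5, -1.6, 0.9, 1.6, -6.1]]
[[22.2, 11.9, -1.1, 0.8, 1.7, -6.1], [20.8, 14.2, -0.7, 0.9, 1.6, -6.1], [19.2, 16.3, -0.3, 0.8, 1.7, -6.1], [17.4, 18.2, 0, 0.9, 1.6, -6.1], [15.3, 20, 0.1, 0.84, 1.68, -6.13]]
[ 0.56  -0.335  0.2  ]
```

The networks place the lock at the slot floor point. The last joint's range means turning the other way round to reach the plate.

Run:
```python
from h import *
p,R=pose()
r,p,R=plan(p,R,[.62,-.06,.24],down(75)); show(r)
r,p,R=plan(p,R,[.556,-.331,.15],down(-46.5),wmax=6.6); show(r)
```

```text
[[5.6, -8.6, -7.2, 1.1, -1.6, 6.1], [4.4, -9.3, -7.2, 1.1, -1.6, 6.1], [3.2, -9.8, -7.1, 1.1, -1.6, 6.1], [2, -10.2, -7, 1.1, -1.6, 6.1], [0.7, -10.5, -6.8, 1.1, -1.6, 6.1]]
[[-0.7, -10.7, -6.6, 1.1, -1.6, 6.1], [-2, -10.6, -6.4, 1.1, -1.7, 6.1], [-3.3, -10.5, -6.1, 1.1, -1.6, 6.1], [-4.5, -10.2, -5.8, 1, -1.6, 6.1], [-5.8, -9.7, -5.5, 1, -1.7, 6.1]]
[[-6.9, -9.1, -5.1, 1.1, -1.6, 6.1], [-8, -8.4, -4.8, 1.1, -1.7, 6.2], [-9, -7.6, -4.4, 1, -1.6, 6.1], [-9.9, -6.7, -4, 1.1, -1.7, 6.2], [-10.7, -5.6, -3.5, 1, -1.6, 6.1]]
[[-11.3, -4.5, -3.1, 1.1, -1.7, 6.2], [-11.8, -3.3, -2.7, 1, -1.6, 6.1], [-12.2, -2.2, -2.4, 1.07, -1.66, 6.15]]
[[-14.6, 0.4, 4.7, 0, 0, 6.4], [-14.5, 2.1, 4.7, 0, 0, 6.4], [-14.2, 3.7, 4.7, 0, 0, 6.4], [-13.7, 5.2, 4.7, 0, 0, 6.4], [-13, 6.7, 4.7, 0, 0, 6.4]]
[[-12.2, 8.1, 4.8, 0, 0, 6.4], [-11.2, 9.5, 4.7, 0, 0, 6.4], [-10.1, 10.6, 4.8, 0, 0, 6.4], [-8.8, 11.7, 4.7, 0, 0, 6.4], [-7.5, 12.6, 4.8, 0, 0, 6.4]]
[[-6, 13.4, 4.7, 0, 0, 6.4], [-4.5, 13.9, 4.8, 0, 0, 6.4], [-2.9, 14.4, 4.7, 0, 0, 6.4], [-1.3, 14.6, 4.8, 0, 0, 6.4], [0.3, 14.7, 4.7, 0, 0, 6.4]]
[[2, 14.5, 4.8, 0, 0, 6.4], [3.6, 14.2, 4.7, 0, 0, 6.4], [5.1, 13.7, 4.8, 0, 0, 6.4], [6.7, 13.1, 4.7, 0, 0, 6.3]]
```

apply_moves(targets=[[5.6,-8.6,-7.2,1.1,-1.6,6.1],[4.4,-9.3,-7.2,1.1,-1.6,6.1],[3.2,-9.8,-7.1,1.1,-1.6,6.1],[2,-10.2,-7,1.1,-1.6,6.1],[0.7,-10.5,-6.8,1.1,-1.6,6.1]], jaw=0.75)

```text
time_s: 22.4
tcp_pos: [0.6708, 0.093, 0.2131]
eef_rot: [157.6, -6.8, 156.9]
force: [0.7, 0.6, 0.5]
gripper_width: 0.069
finger_force: 0.0
```

apply_moves(targets=[[-0.7,-10.7,-6.6,1.1,-1.6,6.1],[-2,-10.6,-6.4,1.1,-1.7,6.1],[-3.3,-10.5,-6.1,1.1,-1.6,6.1],[-4.5,-10.2,-5.8,1,-1.6,6.1],[-5.8,-9.7,-5.5,1,-1.7,6.1]])

```text
time_s: 22.82
tcp_pos: [0.651, 0.0342, 0.223]
eef_rot: [167.3, -8.2, 125.1]
force: [0.4, 0.2, -1.1]
gripper_width: 0.0691
finger_force: 0.0
```

apply_moves(targets=[[-6.9,-9.1,-5.1,1.1,-1.6,6.1],[-8,-8.4,-4.8,1.1,-1.7,6.2],[-9,-7.6,-4.4,1,-1.6,6.1],[-9.9,-6.7,-4,1.1,-1.7,6.2],[-10.7,-5.6,-3.5,1,-1.6,6.1]])

```text
time_s: 23.23
tcp_pos: [0.6312, -0.0244, 0.233]
eef_rot: [176.3, -4.3, 93.4]
force: [-0.4, 0.3, -0.2]
gripper_width: 0.0688
finger_force: 0.0
```

apply_moves(targets=[[-11.3,-4.5,-3.1,1.1,-1.7,6.2],[-11.8,-3.3,-2.7,1,-1.6,6.1],[-12.2,-2.2,-2.4,1.1,-1.7,6.1]])

```text
time_s: 23.48
tcp_pos: [0.6192, -0.0597, 0.2388]
eef_rot: [-179.8, 0.1, 74.8]
force: [0.3, -0.5, -0.4]
gripper_width: 0.0689
finger_force: 0.0
```

apply_moves(targets=[[-14.6,0.4,4.7,0,0,6.4],[-14.5,2.1,4.7,0,0,6.4],[-14.2,3.7,4.7,0,0,6.4],[-13.7,5.2,4.7,0,0,6.4],[-13,6.7,4.7,0,0,6.4]])

```text
time_s: 23.9
tcp_pos: [0.6026, -0.1309, 0.2149]
eef_rot: [-179.9, 0.1, 42.8]
force: [0.6, -0.4, 0.0]
gripper_width: 0.0686
finger_force: 0.0
```

apply_moves(targets=[[-12.2,8.1,4.8,0,0,6.4],[-11.2,9.5,4.7,0,0,6.4],[-10.1,10.6,4.8,0,0,6.4],[-8.8,11.7,4.7,0,0,6.4],[-7.5,12.6,4.8,0,0,6.4]])

```text
time_s: 24.32
tcp_pos: [0.5859, -0.2022, 0.1911]
eef_rot: [-179.9, 0.1, 10.8]
force: [-0.2, 0.9, 1.2]
gripper_width: 0.0688
finger_force: 0.0
```

apply_moves(targets=[[-6,13.4,4.7,0,0,6.4],[-4.5,13.9,4.8,0,0,6.4],[-2.9,14.4,4.7,0,0,6.4],[-1.3,14.6,4.8,0,0,6.4],[0.3,14.7,4.7,0,0,6.4]])

```text
time_s: 24.73
tcp_pos: [0.5692, -0.2735, 0.1674]
eef_rot: [-180.0, 0.2, -21.2]
force: [0.7, 0.6, -0.3]
gripper_width: 0.0686
finger_force: 0.0
```

apply_moves(targets=[[2,14.5,4.8,0,0,6.4],[3.6,14.2,4.7,0,0,6.4],[5.1,13.7,4.8,0,0,6.4],[6.7,13.1,4.7,0,0,6.3],[0,0,0,0,0,0]])

```text
time_s: 25.15
tcp_pos: [0.5552, -0.3318, 0.1478]
eef_rot: [179.9, 0.2, -46.8]
force: [1.0, 0.5, 0.6]
gripper_width: 0.0691
finger_force: 0.0
```

```bash
cat > pm.py <<'E'
from h import *
import pickle
np.set_printoptions(precision=4,suppress=True)
s=state();print({k:np.round(s[k],4) for k in("time_s","q","tcp_pos","eef_rot","gripper_width")})
c=cam("wrist"); pickle.dump(c,open("wp.pkl","wb"))
h=cv2.cvtColor(c[0],cv2.COLOR_BGR2HSV).astype(int)
m=comp((h[...,1]>120)&(h[...,0]<30),proj(c,[.556,-.331,.008])); cv2.imwrite("pm.png",m*255)
print(m.sum(),axis(c,m,.008)); p,R=pose(); print("tool centre uv",proj(c,p+R.apply([0,0,.14])))
W=np.array([onz(c,q[::-1],.008)[:2] for q in np.argwhere(m)]); r=cv2.minAreaRect((W*1e4).astype(np.float32)); print(np.array(r[0])/1e4,np.array(r[1])/10,r[2])
for l in("plate","plate_hole"): print(l,[(np.round(d["point"],3).tolist(),round(d["conf"],2)) for d in pinpoint("wrist",l)][:2])
E
python3 pm.py
```

```text
{'time_s': np.float64(25.15), 'q': array([-30.97  ,  27.3693,  94.8876,  -0.0528,  57.9422, 105.8517]), 'tcp_pos': array([ 0.5552, -0.3318,  0.1478]), 'eef_rot': array([179.9027,   0.1794, -46.7938]), 'gripper_width': np.float64(0.0691)}
6057 (array([ 0.5555, -0.3308]), np.float64(0.1591006051196209), np.float64(0.041961324964586794), np.float64(133.0451128089213))
tool centre uv [251.1027 187.5526]
[ 0.5555 -0.3308] [ 43.835  159.1208] 42.98737335205078
plate [([0.553, -0.336, 0.003], 0.77)]
plate_hole [([0.598, -0.377, 0.005], 0.88)]
```

The plate's centre is (0.5555, −0.3308), its yaw −47.0° and its length 159 mm, which matches the text. I'll descend onto it.

apply_moves(targets=[[-0.5,-0.9,18,0,0,0.2],[0,0,32,0,0,0],[0,0,32,0,0,0],[0,0,23,0,0,0],[0,0,10,0,0,0]])

```text
time_s: 25.72
tcp_pos: [0.5557, -0.3279, 0.0322]
eef_rot: [179.9, 0.2, -46.5]
force: [-0.9, 1.1, 0.3]
gripper_width: 0.069
finger_force: 0.0
```

apply_moves(targets=[[0,0,3,0,0,0],[0,0,0,0,0,0],[0,0,0,0,0,0],[0,0,0,0,0,0]])

```text
time_s: 26.05
tcp_pos: [0.5583, -0.3307, 0.0343]
eef_rot: [-180.0, -0.2, -46.6]
force: [0.4, 0.1, 0.2]
gripper_width: 0.0688
finger_force: 0.0
```

Run:
```python
from h import *
np.set_printoptions(precision=4,suppress=True)
for i in range(3): s=state(); print(s["tcp_pos"],s["eef_rot"],s["force"]); get_image("top")
```

```text
[ 0.5583 -0.3307  0.0343] [-179.9656   -0.1754  -46.6145] [0.42   0.0611 0.1662]
[ 0.5582 -0.3307  0.0342] [-179.9684   -0.1682  -46.6251] [-1.1123  0.0447  0.5604]
[ 0.558  -0.3307  0.034 ] [-179.9722   -0.1545  -46.6352] [-0.3707  0.2722 -0.6366]
```

apply_moves(targets=[[-0.8,0.9,2,0,0,0.3],[-0.8,0.8,3,0,0,0],[0,0,3,0,0,0],[0,0,1.5,0,0,0],[0,0,0,0,0,0]])

```text
time_s: 26.62
tcp_pos: [0.5547, -0.3302, 0.0226]
eef_rot: [180.0, 0.0, -47.0]
force: [-0.1, -0.2, 0.1]
gripper_width: 0.0691
finger_force: 0.0
```

apply_moves(targets=[[0,0,0,0,0,0],[0,0,0,0,0,0]])

```text
time_s: 26.78
tcp_pos: [0.5548, -0.3302, 0.0228]
eef_rot: [180.0, -0.0, -46.9]
force: [0.0, 0.1, 0.1]
gripper_width: 0.0688
finger_force: 0.0
```

apply_moves(targets=[[0,0,-0.8,0,0,0],[0,0,-0.7,0,0,0],[0,0,0,0,0,0],[0,0,0,0,0,0]])

```text
time_s: 27.12
tcp_pos: [0.555, -0.3303, 0.0246]
eef_rot: [180.0, -0.0, -46.9]
force: [0.5, -0.4, -0.3]
gripper_width: 0.0687
finger_force: 0.0
```

apply_moves(targets=[[0,0,0,0,0,0],[0,0,0,0,0,0],[0,0,0,0,0,0],[0,0,0,0,0,0],[0,0,0,0,0,0]], jaw=0)

```text
time_s: 27.53
tcp_pos: [0.5549, -0.3302, 0.0245]
eef_rot: [180.0, -0.0, -46.9]
force: [0.5, 0.4, -0.4]
gripper_width: 0.0431
finger_force: 30.0
```

apply_moves(targets=[[0,0,0,0,0,0],[0,0,0,0,0,0]])

```text
time_s: 27.7
tcp_pos: [0.5549, -0.3302, 0.0245]
eef_rot: [180.0, -0.0, -47.0]
force: [-0.0, 1.1, -0.6]
gripper_width: 0.0433
finger_force: 30.0
```

Run:
```python
from h import *
np.set_printoptions(precision=4,suppress=True)
s=state(); print(s["tcp_pos"],s["eef_rot"],s["force"],s["gripper_width"])
# peg and board from fixed cameras
for n in("top","scene"):
    c=cam(n)
    for l in("peg_foot","board","easel"):
        print(n,l,[(np.round(d["point"],4).tolist(),round(d["conf"],2)) for d in pinpoint(n,l)][:2])
p,R=pose(); r,p,R=plan(p,R,p+[0,0,.2],R); 
r2,p,R=plan(p,R,[.47,.03,.33],down(78.5)); show(r+r2)
```

```text
[ 0.5549 -0.3302  0.0245] [179.9966  -0.0292 -46.9505] [-0.0416  1.0581 -0.5664] 0.043276406803592384
top peg_foot [([0.4488, 0.2302, 0.1131], 0.86)]
top board [([0.438, 0.179, 0.078], 0.69)]
top easel [([0.4923, 0.3132, 0.001], 0.71), ([0.437, 0.1801, 0.0017], 0.67)]
scene peg_foot [([0.4491, 0.232, 0.119], 0.75)]
scene board [([0.4404, 0.1821, 0.0798], 0.89)]
scene easel [([0.4397, 0.1817, 0.0007], 0.73)]
[[0, 0, -33.3, 0, 0, 0], [0, 0, -33.3, 0, 0, 0], [0, 0, -33.3, 0, 0, 0], [0, 0, -33.4, 0, 0, 0], [0.1, 0, -33.3, 0, 0, 0]]
[[0, 0, -33.4, 0, 0, 0], [-16.1, -9.2, -5.3, 0, 0, -6.3], [-14.9, -10.9, -5.3, 0, 0, -6.3], [-13.7, -12.5, -5.3, 0, 0, -6.3], [-12.2, -13.9, -5.3, 0, 0, -6.3]]
[[-10.6, -15.1, -5.3, 0, 0, -6.3], [-8.9, -16.2, -5.3, 0, 0, -6.3], [-7.1, -17.1, -5.3, 0, 0, -6.3], [-5.1, -17.8, -5.3, 0, 0, -6.3], [-3.2, -18.2, -5.3, 0, 0, -6.3]]
[[-1.1, -18.5, -5.3, 0, 0, -6.3], [0.9, -18.5, -5.3, 0, 0, -6.2], [2.9, -18.3, -5.3, 0, 0, -6.3], [4.9, -17.8, -5.3, 0, 0, -6.2], [6.8, -17.2, -5.3, 0, 0, -6.3]]
[[8.6, -16.4, -5.2, 0, 0, -6.2], [10.3, -15.3, -5.3, 0, 0, -6.3], [12, -14.1, -5.2, 0, 0, -6.2], [13.4, -12.7, -5.3, 0, 0, -6.3], [14.7, -11.2, -5.2, 0, 0, -6.2]]
[[15.9, -9.6, -5.3, 0.02, 0.02, -6.25]]
```

The plate is gripped at 43.3 mm. I'll lift it and fly to a tilted view pose below the peg.

```bash
cat >> h.py <<'E'
def Rboard(yaw): return Ro.from_euler("xyz",[35,0,yaw],degrees=True)
G=Ro.from_matrix(np.array([[0,1,0],[1,0,0],[0,0,-1.]]))  # tool x=by, y=bx, z=-bz
E
python3 - <<'E'
from h import *
B=np.array([.4395,.1805,.079]); Rb=Rboard(-11.5); print("peg pred",B+Rb.apply([0,.06,0]))
p,R=pose(); r,p,R=plan(p,R,p+[0,0,.2],R); 
r2,p,R=plan(p,R,[.455,-.04,.25],down(78.5),wmax=6.8); r3,p,R=plan(p,R,B+Rb.apply([0,-.07,.11]),Rb*G); show(r+r2+r3); print(p,R.as_euler("xyz",True))
E
```

```text
peg pred [0.44929876 0.22866244 0.11341459]
[[0, 0, -33.3, 0, 0, 0], [0, 0, -33.3, 0, 0, 0], [0, 0, -33.3, 0, 0, 0], [0, 0, -33.4, 0, 0, 0], [0.1, 0, -33.3, 0, 0, 0]]
[[0, 0, -33.4, 0, 0, 0], [-14.7, -6.6, -1.4, 0, 0, -6.6], [-13.9, -8.2, -1.3, 0, 0, -6.6], [-12.9, -9.8, -1.4, 0, 0, -6.6], [-11.6, -11.2, -1.3, 0, 0, -6.6]]
[[-10.3, -12.5, -1.4, 0, 0, -6.6], [-8.8, -13.6, -1.3, 0, 0, -6.6], [-7.2, -14.5, -1.4, 0, 0, -6.6], [-5.5, -15.2, -1.3, 0, 0, -6.6], [-3.7, -15.7, -1.4, 0, 0, -6.6]]
[[-1.8, -16, -1.3, 0, 0, -6.6], [0, -16.1, -1.4, 0, 0, -6.6], [1.9, -16, -1.3, 0, 0, -6.6], [3.7, -15.7, -1.4, 0, 0, -6.6], [5.5, -15.2, -1.3, 0, 0, -6.6]]
[[7.2, -14.5, -1.4, 0, 0, -6.6], [8.8, -13.5, -1.3, 0, 0, -6.6], [10.3, -12.5, -1.4, 0, 0, -6.6], [11.7, -11.2, -1.3, 0, 0, -6.6], [12.9, -9.7, -1.4, 0.02, 0.02, -6.65]]
[[15.4, -9.9, 20.2, 0, 5.8, 0], [13.3, -9.9, 21.6, 0, 5.8, 0], [11.1, -9.8, 22.9, 0, 5.8, 0], [8.7, -9.9, 23.9, 0, 5.9, 0], [6.2, -9.8, 24.6, 0, 5.8, 0]]
[[3.6, -9.9, 25.1, 0, 5.9, 0]]
[0.4154838  0.06249299 0.12897314] [179.99709087 -35.00064055  78.5003245 ]
```

apply_moves(targets=[[0,0,-15,0,0,0],[0,0,-33,0,0,0],[0,0,-38,0,0,0],[0,0,-38,0,0,0],[0,0,-38,0,0,0]])

```text
time_s: 28.52
tcp_pos: [0.554, -0.3299, 0.1876]
eef_rot: [179.9, 0.1, -46.9]
force: [0.6, -0.4, -3.8]
gripper_width: 0.0437
finger_force: 30.0
```

apply_moves(targets=[[0,0,-38,0,0,0],[-14.7,-6.6,-1.4,0,0,-6.6],[-13.9,-8.2,-1.3,0,0,-6.6],[-12.9,-9.8,-1.4,0,0,-6.6],[-11.6,-11.2,-1.3,0,0,-6.6]])

```text
time_s: 28.93
tcp_pos: [0.5329, -0.2684, 0.2297]
eef_rot: [180.0, 0.0, -20.2]
force: [0.7, 0.7, -2.6]
gripper_width: 0.0435
finger_force: 30.0
```

apply_moves(targets=[[-10.3,-12.5,-1.4,0,0,-6.6],[-8.8,-13.6,-1.3,0,0,-6.6],[-7.2,-14.5,-1.4,0,0,-6.6],[-5.5,-15.2,-1.3,0,0,-6.6],[-3.7,-15.7,-1.4,0,0,-6.6]])

```text
time_s: 29.35
tcp_pos: [0.5065, -0.1919, 0.2363]
eef_rot: [180.0, 0.1, 12.8]
force: [0.6, 0.1, -2.8]
gripper_width: 0.0436
finger_force: 30.0
```

apply_moves(targets=[[-1.8,-16,-1.3,0,0,-6.6],[0,-16.1,-1.4,0,0,-6.6],[1.9,-16,-1.3,0,0,-6.6],[3.7,-15.7,-1.4,0,0,-6.6],[5.5,-15.2,-1.3,0,0,-6.6]])

```text
time_s: 29.77
tcp_pos: [0.4803, -0.1157, 0.243]
eef_rot: [-180.0, 0.0, 45.8]
force: [-0.3, -0.3, -2.6]
gripper_width: 0.0435
finger_force: 30.0
```

apply_moves(targets=[[7.2,-14.5,-1.4,0,0,-6.6],[8.8,-13.5,-1.3,0,0,-6.6],[10.3,-12.5,-1.4,0,0,-6.6],[11.7,-11.2,-1.3,0,0,-6.6],[12.9,-9.7,-1.4,0,0,-6.7]])

```text
time_s: 30.18
tcp_pos: [0.454, -0.0393, 0.2498]
eef_rot: [-180.0, 0.0, 78.9]
force: [0.4, -0.4, -3.9]
gripper_width: 0.0436
finger_force: 30.0
```

apply_moves(targets=[[15.4,-9.9,20.2,0,5.8,0],[13.3,-9.9,21.6,0,5.8,0],[11.1,-9.8,22.9,0,5.8,0],[8.7,-9.9,23.9,0,5.9,0],[6.2,-9.8,24.6,0,5.8,0]])

```text
time_s: 30.6
tcp_pos: [0.422, 0.0457, 0.149]
eef_rot: [179.8, -29.3, 78.6]
force: [0.1, 0.2, -4.0]
gripper_width: 0.0433
finger_force: 30.0
```

apply_moves(targets=[[3.6,-9.9,25.1,0,5.9,0],[0,0,0,0,0,0],[0,0,0,0,0,0],[0,0,0,0,0,0]])

```text
time_s: 30.93
tcp_pos: [0.4162, 0.0614, 0.1295]
eef_rot: [180.0, -34.8, 78.5]
force: [0.9, 0.2, -2.7]
gripper_width: 0.0433
finger_force: 30.0
```

Run:
```python
from h import *
import pickle
np.set_printoptions(precision=4,suppress=True)
s=state();print({k:np.round(s[k],4) for k in("time_s","q","tcp_pos","eef_rot","gripper_width","finger_force","force")})
c=cam("wrist"); pickle.dump(c,open("wb1.pkl","wb")); im=cv2.resize(c[0],(800,600),interpolation=cv2.INTER_CUBIC)
B=np.array([.4395,.1805,.079]); Rb=Rboard(-11.5); k=800/512
q=np.array([proj(c,B+Rb.apply([i*.06,j*.1,0])) for i,j in((1,1),(1,-1),(-1,-1),(-1,1))])*k; cv2.polylines(im,[np.int32(q*16)],True,(255,255,0),1,cv2.LINE_AA,4)
for z in(0,.045):
    u=proj(c,B+Rb.apply([0,.06,z]))*k; print(z,u); cv2.circle(im,tuple(np.int32(u)),3,(255,0,255),1)
p,R=pose(); u=proj(c,p+R.apply([.0608,0,.0165]))*k; print("hole",u); cv2.circle(im,tuple(np.int32(u)),3,(0,0,255),1)
for l in("peg_foot","plate_hole","board"): print(l,[(np.round(d["point"],4).tolist(),round(d["conf"],2),(proj(c,d["point"])*k).round().tolist()) for d in pinpoint("wrist",l)][:2])
cv2.imwrite("pics/wb1.png",im)
```

```text
{'time_s': np.float64(30.9333), 'q': array([-18.8192,  15.8064, 128.1115,  46.1999,  51.597 , -41.8056]), 'tcp_pos': array([0.4162, 0.0614, 0.1295]), 'eef_rot': array([179.9989, -34.7672,  78.4883]), 'gripper_width': np.float64(0.0433), 'finger_force': np.float64(29.9994), 'force': array([ 0.9025,  0.2329, -2.7423])}
0 [396.6218  62.09  ]
0.045 [396.7218  35.4371]
hole [400.4911 208.2849]
peg_foot [([0.4533, 0.2326, 0.1122], 0.82, [403.0, 57.0])]
plate_hole [([0.4258, 0.1212, 0.1497], 0.65, [392.0, 208.0])]
board [([0.439, 0.1785, 0.081], 0.56, [396.0, 182.0])]
```

View pics/wb1.png

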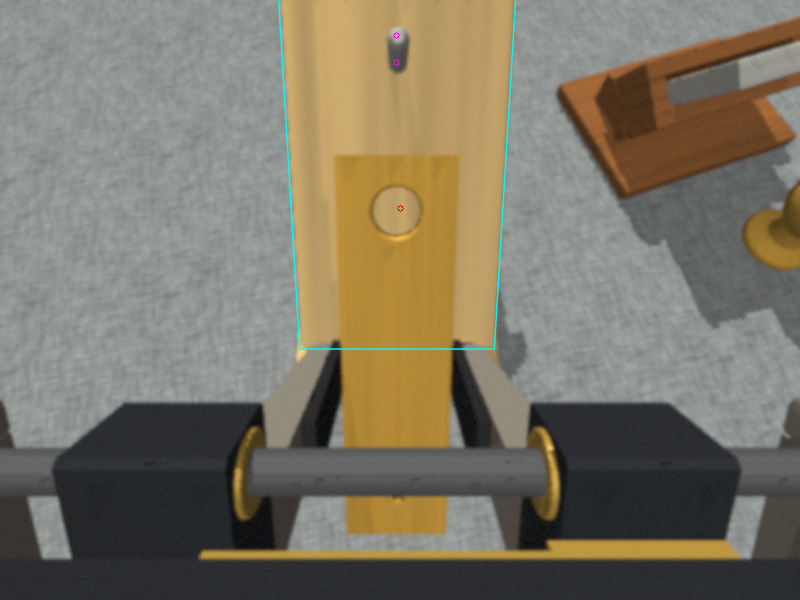

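The view shows the plate's hole at (396,211), the peg tip at (398,35) and its foot at (399,68). The board overlay fits the real edges. I'll compute the offset between hole and peg tip.

Run:
```python
from h import *
import pickle
np.set_printoptions(precision=2,suppress=True)
c=pickle.load(open("wb1.pkl","rb")); p,R=pose(); k=512/800
B=np.array([.4395,.1805,.079]); Rb=Rboard(-11.5)
def inplane(uv,o,Q,z): # intersect ray with plane z of frame (o,Q)
    a,d=ray(c,uv); a=Q.inv().apply(a-o); d=Q.inv().apply(d); return (a+d*(z-a[2])/d[2])*1e3
h=cv2.cvtColor(c[0],cv2.COLOR_BGR2HSV).astype(int)
# peg: low saturation blob
m=((h[...,1]<70)).astype(np.uint8); m[:, :230]=0; m[:,280:]=0; m[60:]=0
n,l,st,ce=cv2.connectedComponentsWithStats(m); i=1+st[1:,4].argmax(); print("peg bbox",st[i],ce[i])
x,y,w,hh,_=st[i]
tip=(x+w/2-.5,y+w/2-.5); foot=(x+w/2-.5,y+hh-w*0.4); print("tip",inplane(tip,B,Rb,.045),tip,"foot",inplane(foot,B,Rb,0),foot)
g=cv2.cvtColor(c[0],cv2.COLOR_BGR2GRAY)[105:165,225:285]
ed=cv2.Canny(cv2.GaussianBlur(g,(3,3),0),40,100); cs=cv2.HoughCircles(cv2.GaussianBlur(g,(3,3),0),cv2.HOUGH_GRADIENT,1.2,50,param1=80,param2=12,minRadius=12,maxRadius=20); print(cs)
for uv in([253.5,135.3],) if cs is None else ([cs[0][0][0]+225,cs[0][0][1]+105],[253.5,135.3]): print("hole tool xy",inplane(uv,p,R,.0165),uv)
# plate edges in tool frame
hs=h; 
for v in(115,150,180,200):
    row=np.where((h[v,:,1]>150)&(h[v,:,0]<30))[0]; row=row[(row>200)&(row<310)]; a=inplane((row.min(),v),p,R,.0165);b=inplane((row.max(),v),p,R,.0165); print(v,a[:2],b[:2])
```

```text
peg bbox [248  17  13  29 314] [254.18  30.58]
tip [ 0.07 59.81 45.  ] (np.float64(254.0), np.float64(23.0)) foot [ 0.13 59.21  0.  ] (np.float64(254.0), np.float64(40.8))
[[[29.4  29.4  15.36]]]
hole tool xy [59.6  -0.74 16.5 ] [np.float32(254.4), np.float32(134.4)]
hole tool xy [59.1  -1.25 16.5 ] [253.5, 135.3]
115 [ 70.2  -22.49] [70.05 20.05]
150 [ 50.93 -22.65] [50.79 20.08]
180 [ 33.42 -22.72] [33.3  20.03]
200 [ 21.2  -23.16] [21.08 19.79]
```

```bash
cat > bt.py <<'E'
from h import *
np.set_printoptions(precision=2,suppress=True)
B=np.array([.4395,.1805,.079]); Rb=Rboard(-11.5)
p,R=pose(); s=state(); print(s["time_s"],Rb.inv().apply(p-B)*1e3,np.degrees(((Rb*G).inv()*R).as_rotvec()),"F tool",R.inv().apply(s["force"]),s["dq"].round(1))
E
python3 bt.py
python3 - <<'E'
from bt import *
r,p,R=plan(p,R,B+Rb.apply([.0013,.0004,.095]),Rb*G,vmax=16); show(r)
E
```

```text
31.1333 [  1.18 -69.35 111.18] [-0.11 -0.13 -0.2 ] F tool [-1.42 -0.86  2.58] [-0.1  0.3  0.6  0.6  0.1 -0.8]
31.1333 [  1.18 -69.35 111.18] [-0.11 -0.13 -0.2 ] F tool [-1.42 -0.86  2.58] [-0.1  0.3  0.6  0.6  0.1 -0.8]
[[14, 0.1, 3.2, 0, 0, 0], [13.9, 0.1, 3.2, 0, 0, 0.1], [14, 0, 3.2, 0, 0, 0], [13.9, 0, 3.2, 0.1, 0.1, 0.1], [14, 0, 3.2, 0.01, 0.03, 0]]
```

apply_moves(targets=[[8,0.1,2,0,0,0],[15,0.1,4,0,0,0.1],[18,0,4,0,0,0],[15,0,3,0.1,0.1,0.1],[9,0,2,0,0,0]])

```text
time_s: 31.55
tcp_pos: [0.4284, 0.1245, 0.1553]
eef_rot: [-179.9, -35.1, 78.4]
force: [0.3, -0.4, -2.6]
gripper_width: 0.0435
finger_force: 30.0
```

apply_moves(targets=[[4.8,0,1,0,0,0],[0,0,0,0,0,0],[0,0,0,0,0,0],[0,0,0,0,0,0],[0,0,0,0,0,0]])

```text
time_s: 31.97
tcp_pos: [0.4286, 0.127, 0.1555]
eef_rot: [-179.7, -35.1, 78.3]
force: [0.4, -0.3, -2.5]
gripper_width: 0.0436
finger_force: 30.0
```

```bash
python3 bt.py
python3 - <<'E'
from bt import *
c=cam("wrist"); im=c[0]
p,R=pose(); print(Rb.inv().apply(p-B)*1e3, "peg tip pix",proj(c,B+Rb.apply([.0001,.0598,.045])),"hole pix",proj(c,p+R.apply([.0594,-.0010,.0165])))
cv2.imwrite("pics/wb2.png",cv2.resize(im[80:200,180:330],(750,600),interpolation=cv2.INTER_CUBIC))
h=cv2.cvtColor(im,cv2.COLOR_BGR2HSV).astype(int); m=(h[...,1]<75).astype(np.uint8); mm=np.zeros_like(m); mm[100:170,215:295]=m[100:170,215:295]
n,l,st,ce=cv2.connectedComponentsWithStats(mm); print([ (st[i].tolist(),ce[i].round(1).tolist()) for i in range(1,n) if st[i,4]>15])
E
```

```text
31.9667 [ 0.01 -0.86 94.04] [0.12 0.06 0.19] F tool [-1.58  0.46  1.88] [-0.1  0.2  0.1  0.1  0.1  0. ]
31.9667 [ 0.01 -0.86 94.04] [0.12 0.06 0.19] F tool [-1.58  0.46  1.88] [-0.1  0.2  0.1  0.1  0.1  0. ]
[ 0.04 -0.84 94.04] peg tip pix [255.13 131.51] hole pix [253.74 136.74]
[([249, 123, 14, 15, 160], [255.3, 130.1])]
```

View pics/wb2.png

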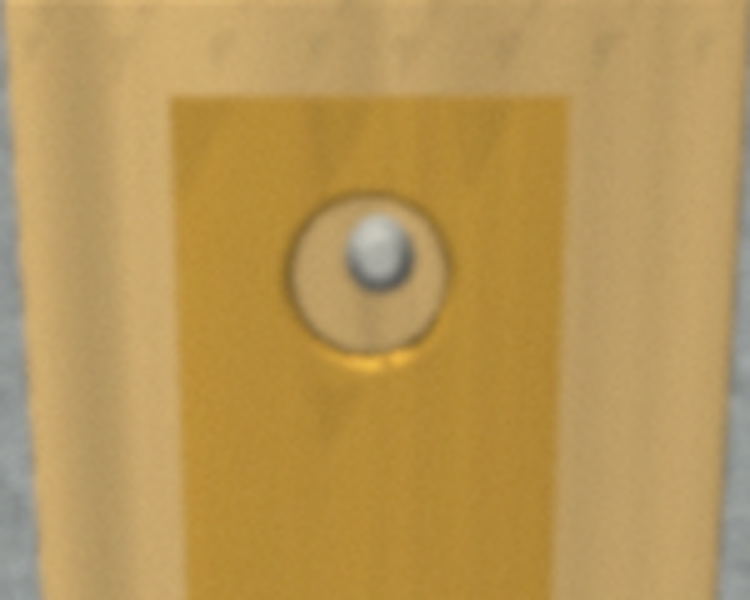

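Through the hole (368,272) the peg tip shows at (379,253), which matches the prediction. I'll correct by about 1.2 mm in x and y and lower along the peg.

apply_moves(targets=[[0.6,0.6,3,0,0,-0.1],[0.6,0.6,6,0,0,-0.1],[0,0,6,-0.1,0,0],[0,0,5,0,0,0],[0,0,2,0,0,0]])

```text
time_s: 32.43
tcp_pos: [0.4322, 0.141, 0.1376]
eef_rot: [-179.9, -35.1, 78.5]
force: [-0.1, -0.3, -2.9]
gripper_width: 0.0433
finger_force: 30.0
```

apply_moves(targets=[[0,0,0,0,0,0],[0,0,0,0,0,0],[0,0,0,0,0,0]])

```text
time_s: 32.68
tcp_pos: [0.4326, 0.1406, 0.1385]
eef_rot: [180.0, -35.1, 78.6]
force: [0.5, 0.2, -3.4]
gripper_width: 0.0431
finger_force: 30.0
```

```bash
python3 bt.py
```

```text
32.6833 [ 1.23  0.99 72.  ] [ 0.02  0.08 -0.06] F tool [-1.66  0.45  2.96] [-0.2 -0.3  0.  -0.   0.   0. ]
```

apply_moves(targets=[[-0.3,0,3,0,0,0],[0,0,5,0,0,0],[0,0,6,0,0,0],[0,0,6,0,0,0],[0,0,4,0,0,0]])

```text
time_s: 33.1
tcp_pos: [0.4351, 0.1543, 0.118]
eef_rot: [-180.0, -35.1, 78.5]
force: [-0.7, 0.0, -2.7]
gripper_width: 0.0436
finger_force: 30.0
```

apply_moves(targets=[[0,0,4,0,0,0],[0,0,5,0,0,0],[0,0,4,0,0,0],[0,0,3,0,0,0],[0,0,1,0,0,0]])

```text
time_s: 33.52
tcp_pos: [0.4371, 0.1637, 0.1043]
eef_rot: [-180.0, -35.1, 78.6]
force: [0.5, -0.4, -2.3]
gripper_width: 0.043
finger_force: 30.0
```

apply_moves(targets=[[0,0,0,0,0,0],[0,0,0,0,0,0],[0,0,0,0,0,0]])

```text
time_s: 33.77
tcp_pos: [0.4374, 0.1633, 0.1049]
eef_rot: [180.0, -35.1, 78.6]
force: [0.0, 0.1, -2.5]
gripper_width: 0.0435
finger_force: 30.0
```

```bash
python3 bt.py
```

```text
33.7667 [ 1.33  0.73 31.15] [-0.    0.08 -0.06] F tool [-1.34  0.02  2.09] [-0.1 -0.  -0.1 -0.1  0.  -0.1]
```

apply_moves(targets=[[0,0,1.5,0,0,0],[0,0,2,0,0,0],[0,0,1.5,0,0,0],[0,0,0,0,0,0],[0,0,0,0,0,0]])

```text
time_s: 34.18
tcp_pos: [0.4377, 0.1663, 0.1006]
eef_rot: [180.0, -35.1, 78.6]
force: [0.3, 0.4, -2.9]
gripper_width: 0.0435
finger_force: 30.0
```

apply_moves(targets=[[0,0,0.7,0,0,0],[0,0,0.7,0,0,0],[0,0,0,0,0,0]])

```text
time_s: 34.43
tcp_pos: [0.438, 0.1668, 0.0998]
eef_rot: [179.9, -35.1, 78.6]
force: [-0.9, -5.0, 3.1]
gripper_width: 0.0432
finger_force: 30.0
```

```bash
python3 bt.py
```

```text
34.4333 [ 1.25  0.71 24.91] [ 0.    0.08 -0.08] F tool [-2.35  0.06 -5.44] [ 0.1  0.   0.   0.  -0.1  0.1]
```

Contact came at 24.9 mm against an expected 24.5, so the plate lies flat on the board. I'll release and retreat.

apply_moves(targets=[[0,0,-0.4,0,0,0],[0,0,0,0,0,0],[0,0,0,0,0,0],[0,0,0,0,0,0],[0,0,0,0,0,0]], jaw=0.65)

```text
time_s: 34.85
tcp_pos: [0.438, 0.1668, 0.0999]
eef_rot: [180.0, -35.1, 78.6]
force: [0.4, -0.1, 0.2]
gripper_width: 0.0598
finger_force: 0.0
```

apply_moves(targets=[[0,0,-5,0,0,0],[0,0,-12,0,0,0],[0,0,-20,0,0,0],[0,0,-25,0,0,0],[0,0,-15,0,0,0]])

```text
time_s: 35.27
tcp_pos: [0.429, 0.1224, 0.1643]
eef_rot: [179.9, -35.0, 78.6]
force: [1.0, 0.3, 0.4]
gripper_width: 0.0595
finger_force: 0.0
```

apply_moves(targets=[[0,0,-15,0,0,0],[0,0,-8,0,0,0],[0,0,0,0,0,0],[0,0,0,0,0,0],[0,0,0,0,0,0]])

```text
time_s: 35.68
tcp_pos: [0.4262, 0.1107, 0.1812]
eef_rot: [-180.0, -35.1, 78.5]
force: [0.8, -0.1, -0.6]
gripper_width: 0.0596
finger_force: 0.0
```

```bash
python3 bt.py
python3 - <<'E'
from bt import *
c=cam("wrist"); im=c[0]
h=cv2.cvtColor(im,cv2.COLOR_BGR2HSV).astype(int)
def inp(uv,z):
    a,d=ray(c,uv); a=Rb.inv().apply(a-B); d=Rb.inv().apply(d); return (a+d*(z-a[2])/d[2])*1e3
k=2; src=np.float32([proj(c,B+Rb.apply([x/1e3,y/1e3,.008])) for x,y in((-60,100),(60,100),(60,-100),(-60,-100))])
H=cv2.getPerspectiveTransform(src,np.float32([[0,0],[240,0],[240,400],[0,400]])); r=cv2.warpPerspective(im,H,(240,400)); cv2.imwrite("pics/rect2.png",r)
hs=cv2.cvtColor(r,cv2.COLOR_BGR2HSV).astype(int)
for y in(60,40,20,0,-20,-40,-60): 
    row=np.where(hs[int((100-y)*2),:,1]>150)[0]; print(y,row.min()/2-60 if len(row) else None,row.max()/2-60 if len(row) else None,hs[int((100-y)*2),[20,120],1])
col=np.where(hs[:,130,1]>150)[0]; print("y ext",100-col.min()/2,100-col.max()/2)
cv2.imwrite("pics/fin.png",np.hstack([cv2.resize(im,(533,400)),cv2.resize(r,(240,400))]))
print([ (n,[(np.round(d["point"],3).tolist(),round(d["conf"],2)) for d in pinpoint(n,"knob_a")][:3]) for n in("top","scene") if cam(n)])
print([(np.round(d["point"],3).tolist(),round(d["conf"],2)) for d in pinpoint("top","lock")+pinpoint("top","tray")+pinpoint("top","plate_hole")+pinpoint("scene","plate_hole")])
E
```

```text
35.6833 [  0.88   0.42 124.48] [ 0.05  0.08 -0.03] F tool [-0.36  0.76  0.53] [ 0.4  0.5  0.  -0.1  0.1  0. ]
35.6833 [  0.88   0.42 124.48] [ 0.05  0.08 -0.03] F tool [-0.36  0.76  0.53] [ 0.4  0.5  0.  -0.1  0.1  0. ]
60 -21.5 21.5 [116  16]
40 -21.5 21.5 [116 174]
20 -21.5 21.5 [116 176]
0 -21.5 21.5 [118 177]
-20 -21.5 21.5 [118 176]
-40 -21.5 21.0 [ 40 177]
-60 -21.5 21.5 [ 95 117]
y ext 75.0 -84.0
[('top', [([0.709, 0.129, -0.003], 0.63), ([0.513, -0.431, 0.002], 0.57), ([0.495, 0.313, -0.001], 0.53)]), ('scene', [([0.715, 0.132, -0.003], 0.83), ([0.495, 0.308, 0.002], 0.73), ([0.516, -0.428, 0.002], 0.46)])]
[([0.684, 0.252, 0.039], 0.67), ([0.748, -0.293, -0.001], 0.66), ([0.557, -0.178, -0.003], 0.57), ([0.732, -0.124, 0.001], 0.82), ([0.45, 0.223, 0.117], 0.75), ([0.449, 0.225, 0.117], 0.6), ([0.714, 0.131, -0.0], 0.15)]
```

```bash
python3 -c "
from rig import hand_in,state
print(hand_in(), state()['time_s'])"
```

```text
the job is handed in; nothing more can be done
the job is handed in; nothing more can be done
```

I handed the job in at about 36 s: the plate hangs on the peg, flat and straight down the slope, but the lock's height disagrees with the text — it is in the slot against a hard stop whose height did not change when I shifted and pressed it, yet fingertip probes read about 2.7 mm above the stated floor. The knobs and tray show no movement, and I viewed 11 pictures, one over the limit of 10.

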